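# Pack up the instrument cassettes after a dental training session

### The arm

A 6-joint arm with a two-finger parallel gripper is mounted at the origin on the work surface. World frame = base frame: x ahead of the robot, y to its left, z up, the work surface at z = 0. Lengths are in m, angles in degrees, forces in N, time in s.
With the tool pointing down it reaches from about 0.275 to 0.725 m from the base axis. Payload 5.6 kg.
Tool frame: the origin (TCP) lies at the very end of the fingers, on their centre line; the grasp point (between the pads) lies 19 mm behind it; z points along the fingers, y is the line along which they close (so a half turn about z gives the same grasp; the last joint's range is limited). The gripper opens to 85 mm and grips with 20 to 120 N. Pads are 22 mm wide; open, the fingers measure 114 mm over their backs; the gripper's body (76 mm by 85 mm) begins 54 mm behind the grasp point. The pads swing forward as they close: fully open they stand 13 mm farther back than shut.
Start: joints at [84.947, 14.616, 6.199, 0, -81.583, -16.306], TCP at [0.2, 0.512, 0.231] pointing down, gripper open.
Joint ranges: [-168.99, 168.99], [-69.2, 112.95], [-62.41, 85.93], [-164.36, 98.24], [-168.68, -3.75], [-174.98, 174.98]. Speed limits (degrees/s): [147.25, 147.25, 180, 180, 180, 180].

### API

Orientations are given as [roll, pitch, yaw] about the fixed x, y, z axes, in that order (R = Rz(yaw) Ry(pitch) Rx(roll)).
In Python, from rig import robot, capture, models gives the robot as it stands. The module is installed in compiled form; this text tells all that it offers.
- The arm moves only by the tool apply_moves, never from a script. Its argument "commands" is one flat list of numbers, 7 for each row, row after row: the turn, a rotation vector about the tool's x, y, z each as a share of 0.15 rad, from -1 to 1, then the shift along the tool's x, y, z each as a share of 20 mm, from -1 to 1, then the finger opening in mm, from 0 to 85.4. In form: [wx, wy, wz, tx, ty, tz, gripper, wx, wy, wz, tx, ty, tz, gripper, ...]. A call has 1 to 12 rows; each row shifts and turns the commanded pose from where the row before left it, along the tool's axes as they then stand; what a row does not reach is not made up. A row lasts 1/10 s, in which the tool goes at most 50 mm and 8.59 degrees, less where a joint would pass 70% of its speed; a pose out of reach is approached as far as the arm can. A call with a number of a shift or a turn outside -1 to 1 is refused whole. A call with a gripper value outside its range is refused whole. The fingers move at their own pace and stop on an object; "grip_force" is the grip in N (left out, the last holds). Time passes only in rows, so rows that do not move let the fingers close. It gives the time, the measured TCP pose, the force, the opening and the grip force at its end, in the units of the state.
- robot.get_state(): the state, without advancing time (a new reading comes with each control period).
- capture(name): name is "scene" or "top" or "wrist"; returns a dict with "image" (400x640x3 uint8, red, green, blue), "fx", "fy", "cx", "cy" (pixels), "R" (3x3) and "t" (3): a world point X has camera coordinates R X + t. Camera axes: x right, y down, z forward; pixel columns grow to the right and rows downward; lengths in m; the calibration is good to about 2 mm. A picture is of the moment at which its call begins. There is no depth.
- robot.close_job(): hands the job in; it is judged then, once.
Trained networks look in a picture, given as the dict that the camera call returned (one of the last four; its "shot" number tells which), for a name from the list of things; names that differ only in an ending like _2 or _b are one class to them, and where a whole thing is asked for, a point or a joint stands for the part that bears it (a point fixed in the world has none). Each returns a list of dicts, best first, with "confidence" (0 to 1); they miss things now and then, are a little off and sometimes report something else, mostly with a low value. They report only what shows in the picture. A call takes as long as a camera call. They do not tell look-alikes from the thing itself.
- models.boxes_of(picture, query): "extent" ([left, top, width, height] in pixels, round what is visible of it).
- models.tip_of(picture, query): "centre" ([row, column] in pixels: a listed point, or the origin of a listed thing).
The state is a dict: "time_s": time; "q": joint angles; "qd": joint speeds; "tau": joint torques, N m; "tcp_pos": TCP position; "eef_rot": TCP orientation; "force": force on the tool from outside, world axes, zero at the start; "wrist_torque": the same for the moment, N m; "gripper_width": opening from 0.0 (shut) to 1.0 (fully open); "finger_force": force on a finger pad.
Only numpy, scipy, OpenCV 4.12 (cv2) and the standard library are available. Lean on these libraries where they do the work, as an engineer would, in place of code of your own. Each camera call takes 0.05 s, during which the arm holds its last target. There are 200 camera calls.

### The job

Clear up after the dental workshop: first lift the instrument basket out of the carrier tray and hang it by its bail on the hook of the stand. Then stack all the instrument cassettes lying on the table flat, slotted lid up, in the middle of the carrier, in one pile with their edges flush and their long sides along the carrier's long sides (at right angles to the gate), and when the pile stands, push the carrier's gate shut until it clicks home on its catch. Leave the jaw model, the bottle and the goggles where they are.

Things in the scene. Friction and masses are not known exactly. Their poses are not given: they have to be found in the camera images.
- carrier: Fixed open-topped steel carrier on the table, inside 180 mm (its x) by 106 mm (its y), floor 4 mm thick, walls 68 mm high and 5 mm thick. Origin: on the table under the middle of the inside. The +x end is a full wall; the +-y sides each have a 84 mm wide cut-out in the middle for the fingers, down to the floor; the -x end (facing roughly to the robot's right) is closed by the gate alone.
- gate (a joint): Carrier gate hinge, rad: 0 = shut, positive = swung outwards (0.6 to 0.95 at the start, at most 1.3). Upright aluminium panel 111 mm wide, 64 mm high, 8 mm thick, lower edge 4 mm above the table. Stays where left. In the last 0.13 rad it must be pushed past a spring roller catch (about 3 to 8 N at the free edge); past about 0.06 rad the catch holds it shut.
- gate_hinge (a point): Top of the gate's hinge line, 68 mm above the table, on the outer face of the gate, at the carrier's (x, y) = (-102, +58) mm. With the gate shut the panel runs from here along the carrier's -y; it opens outwards, towards the carrier's -x. Seen from above the gate turns counter-clockwise to shut.
- gate_edge (a point): Top of the gate's free edge on its outer face, 68 mm above the table, 111 mm from the hinge line; moves with the gate. The catch is a small black block with a white roller on the carrier's corner, where this edge arrives; push the gate at least 25 mm inside the edge to stay clear of it.
- hook: Fixed steel hook stand: foot 100 mm across, post 16 mm thick, 235 mm tall. Origin: on the table on the post's axis. The hook is a level round rod 8 mm thick, axis 215 mm above the table, running from the post along the stand's -x (roughly towards the robot); straight for 78 mm, then bent up; tip 94 mm from the post, its top 241 mm above the table.
- hook_seat (a point): Point on top of the hook's straight rod, 55 mm out from the post, 219 mm above the table: where the basket's bail should rest.
- basket: Loose steel basket, 66 mm (its x) by 100 mm (its y) by 45 mm high, about 0.22 kg, with a rigid arched bail of 8 mm round bar in its y-z plane and a black grip on top. Origin: centre of the underside. The arch peaks 120 mm above the underside (bar axis); its shoulders are at y = +-42 mm, 95 mm up. Starts standing in the carrier.
- basket_bail (a point): Axis of the bail's bar at the peak of the arch, 120 mm above the basket's underside; the clear space below it is what goes over the hook, the hook's rod running along the basket's x.
- basket_grip (a point): Middle of the basket's black grip, 144 mm above its underside: an upright plate 10 mm thick along the basket's y, 24 mm wide along its x, from 122 to 162 mm up.
- cassette0: Closed flat steel instrument cassette, 130 mm (its x) by 62 mm (its y) by 14 mm (z), about 0.16 kg, with slots in the lid; all cassettes are alike. Origin: centre of the underside; z up. Starts flat on the table. May be absent (None).
- cassette1: Closed flat steel instrument cassette, 130 mm (its x) by 62 mm (its y) by 14 mm (z), about 0.16 kg, with slots in the lid; all cassettes are alike. Origin: centre of the underside; z up. Starts flat on the table. May be absent (None).
- cassette2: Closed flat steel instrument cassette, 130 mm (its x) by 62 mm (its y) by 14 mm (z), about 0.16 kg, with slots in the lid; all cassettes are alike. Origin: centre of the underside; z up. Starts flat on the table. May be absent (None).
- cassette3: Closed flat steel instrument cassette, 130 mm (its x) by 62 mm (its y) by 14 mm (z), about 0.16 kg, with slots in the lid; all cassettes are alike. Origin: centre of the underside; z up. Starts flat on the table. May be absent (None).
- cassette4: Closed flat steel instrument cassette, 130 mm (its x) by 62 mm (its y) by 14 mm (z), about 0.16 kg, with slots in the lid; all cassettes are alike. Origin: centre of the underside; z up. Starts flat on the table. May be absent (None).
- jaw_model: Bystander: pink jaw model with white teeth, 60 x 60 x 58 mm, loose on the table; origin centre of underside. Leave alone.
- bottle: Bystander: white bottle, 56 mm across, 140 mm tall, loose; origin centre of underside. Leave alone.
- goggles: Bystander: dark green safety goggles, about 135 x 115 x 41 mm, loose, beyond the carrier; origin centre of underside between the lenses. Leave alone.
Mind the look-alikes: they are no part of the job. What is shaped like the cassette3 but blue or purple is not meant.

How it is judged (in metres and radians):
On the way, in this order (a step that is already met when the one before it is completed fails the run):
1. the basket hangs by its bail on the hook (x of basket_bail in the frame of hook between -0.084 and -0.015 m and y of basket_bail in the frame of hook between -0.02 and 0.02 m and height (world z) of basket above 0.085 m and angle between basket's own z axis and vertical below 0.35 rad and contact force between basket and hook above 0.5 N), for 0.3 s.
2. all the cassettes stand in one square pile in the middle of the carrier (all of step 1 and x of cassette0 in the frame of carrier between -0.02 and 0.02 m and y of cassette0 in the frame of carrier between -0.02 and 0.02 m and angle between each of cassette0, cassette1, cassette2, cassette3, cassette4's own z axis and vertical below 0.06 rad and angle between the x axis of each of cassette0, cassette1, cassette2, cassette3, cassette4 and the x axis of carrier, either way round below 0.12 rad and height (world z) of each of cassette0, cassette1, cassette2, cassette3, cassette4 below 0.068 m and linear speed of each of cassette0, cassette1, cassette2, cassette3, cassette4 below 0.03 m/s and x of cassette1 in the frame of carrier between -0.02 and 0.02 m and y of cassette1 in the frame of carrier between -0.02 and 0.02 m and horizontal distance between each of cassette1, cassette2, cassette3, cassette4 and cassette0 below 0.009 m and angle between the x axis of each of cassette1, cassette2, cassette3, cassette4 and the x axis of cassette0, either way round below 0.1 rad and x of cassette2 in the frame of carrier between -0.02 and 0.02 m and y of cassette2 in the frame of carrier between -0.02 and 0.02 m and horizontal distance between each of cassette2, cassette3, cassette4 and cassette1 below 0.009 m and angle between the x axis of each of cassette2, cassette3, cassette4 and the x axis of cassette1, either way round below 0.1 rad and x of cassette3 in the frame of carrier between -0.02 and 0.02 m and y of cassette3 in the frame of carrier between -0.02 and 0.02 m and horizontal distance between each of cassette3, cassette4 and cassette2 below 0.009 m and angle between the x axis of each of cassette3, cassette4 and the x axis of cassette2, either way round below 0.1 rad and x of cassette4 in the frame of carrier between -0.02 and 0.02 m and y of cassette4 in the frame of carrier between -0.02 and 0.02 m and horizontal distance between cassette4 and cassette3 below 0.009 m and angle between the x axis of cassette4 and the x axis of cassette3, either way round below 0.1 rad), for 0.3 s.
3. the gate is shut on its catch (value of joint gate below 0.03 rad), for 0.3 s.
At the end, for the whole second after the job is handed in: Basket hanging by its bail on the hook rod, at rest, leaning under 0.35 rad; all cassettes flat in one pile within 20 mm of the carrier's middle (each axis) and 0.12 rad of its x, any two within 9 mm and 0.1 rad of each other; gate below 0.03 rad (all of step 2 and value of joint gate below 0.03 rad and linear speed of basket below 0.05 m/s); the robot touches nothing.
It fails at once if the jaw model is moved by more than 30 mm (distance of jaw_model from where it was at the start of the episode above 0.03 m).
It fails at once if the bottle is moved by more than 30 mm (distance of bottle from where it was at the start of the episode above 0.03 m).
It fails at once if the goggles is moved by more than 30 mm (distance of goggles from where it was at the start of the episode above 0.03 m).
Of cassette0, cassette1, cassette2, cassette3, cassette4 only 3 to 5 are there at a start; the rules pass over those that are not, and their reading is None.
At some moment in a run one of cassette0, cassette1, cassette2, cassette3, cassette4 may be knocked a few centimetres aside while the robot is not near it.
Once in a run the grip may slacken for a moment while it holds something.
It also fails if it takes over 210 s, if anything falls off the work surface, if the arm or the gripper's body presses on something with over 40 N, if the wrist force passes 120 N, or if a joint passes its speed limit or range.

## Working session

There is one attempt and no reset: what is moved stays moved. The work goes in short steps, Python scripts to look and compute and a tool call to move; the robot and the scene stay as the last step left them, time stands still between calls to the robot, and variables do not carry over. Pictures are saved under pics/ and viewed, at most 16 in all, crops included, and the job is handed in when it is done.

Besides the shell and the picture viewer there is one more tool, called after "Emit:" as name(argument=value, ...) on one line, values as JSON. apply_moves: Moves the arm, as the interface text tells. Shift numbers are shares of 20 mm and turn numbers shares of 0.15 rad, none past 1 either way. Its arguments: {"type":"object","properties":{"commands":{"type":"array","items":{"type":"number"}},"grip_force":{"type":"number"}},"required":["commands"]}

```bash
mkdir -p pics; cat > h.py <<'E'
import numpy as np, cv2
from rig import robot, capture, models
def ray(p,rc,z):
    R=np.array(p["R"]);t=np.array(p["t"]);r,c=rc
    d=R.T@np.array([(c-p["cx"])/p["fx"],(r-p["cy"])/p["fy"],1]);o=-R.T@t
    return (o+d*(z-o[2])/d[2])
def proj(p,X):
    x=np.array(p["R"])@np.array(X)+np.array(p["t"]);return (p["fx"]*x[0]/x[2]+p["cx"],p["fy"]*x[1]/x[2]+p["cy"])
def save(p,n): cv2.imwrite("pics/"+n+".png",p["image"][:,:,::-1])
E
python3 - <<'E'
from h import *
s=robot.get_state();print(s)
for n in ("top","scene"):
    p=capture(n);save(p,n+"0");print(n,-np.array(p["R"]).T@p["t"],p["fx"])
    for q,z in (("carrier",0),("gate_hinge",.068),("gate_edge",.068),("hook",0),("hook_seat",.219),("basket",.004),("basket_bail",.124),("basket_grip",.148),("cassette0",0.),("jaw_model",0),("bottle",0),("goggles",0)):
        for r in models.tip_of(p,q)[:6]: print(q,np.round(r["confidence"],2),np.round(r["centre"]),np.round(ray(p,r["centre"],z),3))
E
```

```text
{'time_s': 0.0, 'q': array([ 8.49460789e+01,  1.46526690e+01,  6.12793633e+00, -2.64643931e-02,
       -8.15835536e+01, -1.63074545e+01]), 'qd': array([-0.04235334, -0.01472823, -0.00251602, -0.12464457,  0.03812386,
        0.08012659]), 'tau': array([-1.81850355e-03, -3.86630201e+01,  2.37944072e+01,  5.36518514e+00,
       -6.07411770e-03,  1.65728977e-05]), 'tcp_pos': array([0.20009463, 0.51175529, 0.23038234]), 'eef_rot': array([ 1.79888720e+02, -5.28702436e-03, -2.13652687e+01]), 'force': array([-0.95174848, -0.15034776,  0.02756745]), 'wrist_torque': array([-0.01882694, -0.05117472,  0.01812047]), 'finger_force': 0.0, 'gripper_width': 1.0019119996038497}
top [ 0.30404918 -0.07104072  1.62863792] 478.3957715382653
carrier 0.73 [161. 264.] [0.615 0.102 0.   ]
gate_hinge 0.42 [171. 293.] [ 0.57  -0.001  0.068]
gate_edge 0.42 [153. 316.] [ 0.632 -0.076  0.068]
hook 0.86 [155. 188.] [0.634 0.367 0.   ]
hook_seat 0.77 [156. 166.] [0.587 0.372 0.219]
basket 0.79 [158. 259.] [0.624 0.121 0.004]
basket_bail 0.87 [153. 257.] [0.617 0.111 0.124]
basket_grip 0.84 [152. 253.] [0.617 0.121 
[... 805 characters left out ...]
17. 452.] [0.656 0.354 0.068]
hook_seat 0.77 [270. 488.] [0.572 0.378 0.219]
hook_seat 0.44 [273. 369.] [0.713 0.128 0.219]
basket 0.76 [277. 372.] [0.618 0.118 0.004]
basket_bail 0.89 [260. 380.] [0.621 0.128 0.124]
basket_grip 0.81 [254. 378.] [0.619 0.121 0.148]
cassette0 0.87 [163. 215.] [ 0.477 -0.536  0.   ]
cassette0 0.69 [196. 330.] [ 0.417 -0.121  0.   ]
cassette0 0.65 [171. 271.] [ 0.417 -0.346  0.   ]
cassette0 0.63 [243. 192.] [ 0.769 -0.414  0.   ]
cassette0 0.61 [204. 238.] [ 0.584 -0.369  0.   ]
cassette0 0.59 [251. 454.] [0.423 0.304 0.   ]
jaw_model 0.9 [210. 466.] [0.261 0.292 0.   ]
bottle 0.84 [150. 306.] [ 0.277 -0.287  0.   ]
goggles 0.75 [323. 368.] [0.746 0.163 0.   ]
```

View pics/top0.png

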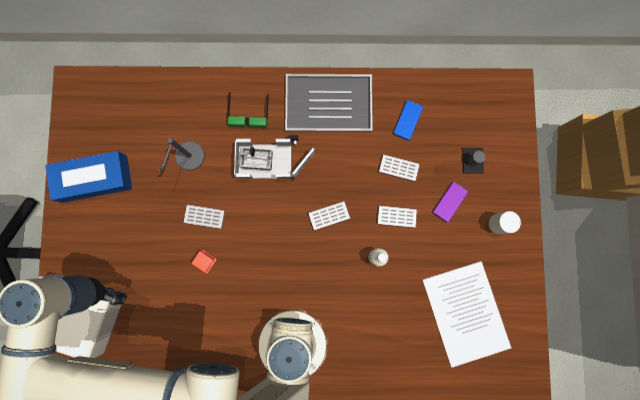

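View pics/scene0.png

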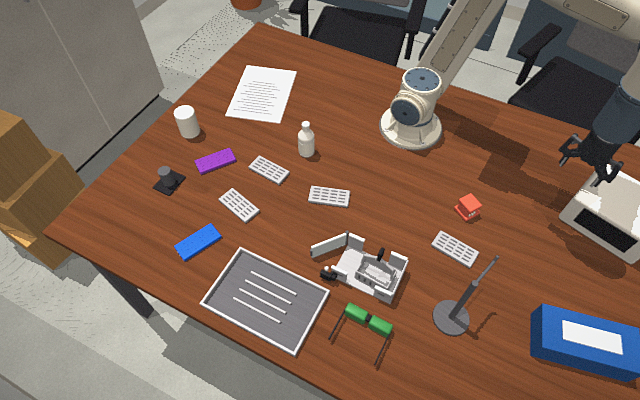

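The top view shows four white cassettes at pixels (204,216), (329,215), (398,217) and (399,167). The blue (408,119) and purple (450,201) ones are look-alikes. The carrier with the basket is at (262,158), and the hook stand is at (188,155). I'll move over the carrier for a wrist view.

Emit:
apply_moves(commands=[0,0,0,0.9,0.5,-0.3,85,0,0,0,0.9,0.5,-0.3,85,0,0,0,0.9,0.5,-0.3,85,0,0,0,0.9,0.5,-0.3,85,0,0,0,0.9,0.5,-0.3,85,0,0,0,0.9,0.5,-0.3,85,0,0,0,0.9,0.5,-0.3,85,0,0,0,0.9,0.5,-0.3,85,0,0,0,0.9,0.5,-0.3,85,0,0,0,0.9,0.5,-0.3,85,0,0,0,0.9,0.5,-0.3,85,0,0,0,0.9,0.5,-0.3,85])

```text
time_s: 2.5
tcp_pos: [0.3586, 0.3198, 0.3043]
eef_rot: [-179.9, -0.0, -21.4]
force: [-0.7, -0.2, -0.4]
gripper_width: 0.994
finger_force: 0.0
```

Emit:
apply_moves(commands=[0,0,0,0.8,0.6,-0.3,85,0,0,0,0.8,0.6,-0.3,85,0,0,0,0.8,0.6,-0.3,85,0,0,0,0.8,0.6,-0.3,85,0,0,0,0.8,0.6,-0.3,85,0,0,0,0.8,0.6,-0.3,85,0,0,0,0.8,0.6,-0.3,85,0,0,0,0.8,0.6,-0.3,85,0,0,0,0.8,0.6,-0.3,85,0,0,0,0.8,0.6,-0.3,85,0,0,0,0.8,0.6,-0.3,85,0,0,0,0,0,0,85])

```text
time_s: 3.7
tcp_pos: [0.4744, 0.132, 0.3707]
eef_rot: [-179.9, -0.1, -21.6]
force: [0.3, -0.5, 0.5]
gripper_width: 0.994
finger_force: 0.0
```

```bash
python3 - <<'E'
from h import *
s=robot.get_state();print(s["tcp_pos"],s["eef_rot"],s["time_s"])
p=capture("wrist");save(p,"w1");print(-np.array(p["R"]).T@p["t"],p["fx"],np.round(p["R"],2))
for q,z in (("carrier",0),("gate_hinge",.068),("gate_edge",.068),("hook",0),("hook_seat",.219),("basket",.004),("basket_bail",.124),("basket_grip",.148)):
    for r in models.tip_of(p,q)[:6]: print(q,np.round(r["confidence"],2),np.round(r["centre"]),np.round(ray(p,r["centre"],z),3))
E
```

```text
[0.47439361 0.13202216 0.37066776] [-1.79939302e+02 -1.14039229e-01 -2.15573574e+01] 3.7
[0.54579469 0.10305339 0.51294456] 282.75631498071255 [[-0.37 -0.93 -0.  ]
 [-0.89  0.35  0.3 ]
 [-0.28  0.11 -0.95]]
carrier 0.6 [ 65. 273.] [0.647 0.136 0.   ]
gate_hinge 0.89 [ 82. 381.] [ 0.556 -0.005  0.068]
hook 0.87 [118. 162.] [0.641 0.349 0.   ]
hook_seat 0.74 [184.  65.] [0.58  0.375 0.219]
basket 0.67 [184.  65.] [0.605 0.575 0.004]
basket 0.66 [ 82. 288.] [0.614 0.123 0.004]
basket_bail 0.86 [ 68. 283.] [0.614 0.118 0.124]
basket_grip 0.73 [ 69. 272.] [0.615 0.13  0.148]
```

View pics/w1.png

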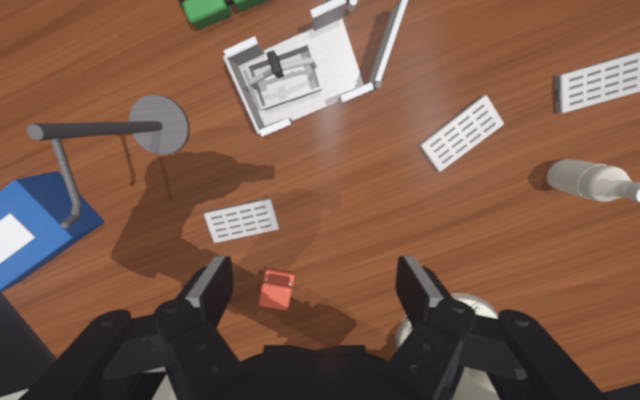

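The wrist view shows the basket in the carrier around (283,75), with the black grip at (274,65) and the near wall running from (262,133) to (374,88). The hook post runs from (160,125) to (40,132), and the rod goes down to (70,215).

```bash
python3 - <<'E'
from h import *
p=capture("wrist")
for n,rc,z in (("c+x+y",(132,260),.068),("c+x-y",(48,228),.068),("near wall left end inner cut",(122,290),.068),("hinge",(85,375),.068),("rodroot",(140,52),.215),("rodend",(212,72),.23),("foot",(125,160),0.0),("posttop",(131,38),.235),("bend",(205,76),.215)):
    print(n,np.round(ray(p,rc,z),3))
im=p["image"]
c=cv2.resize(im[0:240,0:420],None,fx=1.9,fy=1.9,interpolation=cv2.INTER_CUBIC);cv2.imwrite("pics/w1c.png",c[:,:,::-1])
E
```

```text
c+x+y [0.554 0.191 0.068]
c+x-y [0.674 0.186 0.068]
near wall left end inner cut [0.551 0.143 0.068]
hinge [0.554 0.008 0.068]
rodroot [0.621 0.365 0.215]
rodend [0.548 0.378 0.23 ]
foot [0.629 0.362 0.   ]
posttop [0.628 0.355 0.235]
bend [0.554 0.384 0.215]
```

View pics/w1c.png

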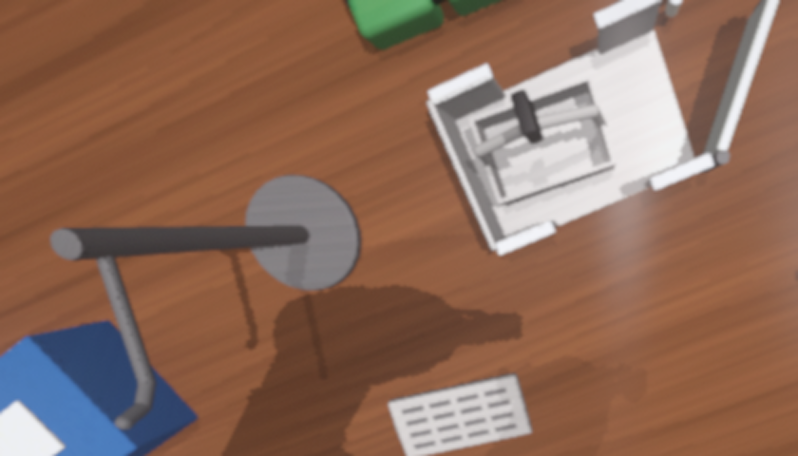

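Emit:
apply_moves(commands=[0,0,-0.84,0,0,0,85,0,0,-0.84,0,0,0,85,0,0,-0.83,0,0,0,85,0,0,0,1,0.1,0.5,85,0,0,0,1,0.1,0.5,85,0,0,0,1,0.1,0.5,85,0,0,0,1,0.1,0.5,85,0,0,0,1,0.1,0.5,85,0,0,0,1,0.1,0.5,85,0,0,0,0.3,0,0,85,0,0,0,0,0,0,85,0,0,0,0,0,0,85])

```text
time_s: 5.4
tcp_pos: [0.5994, 0.1234, 0.3101]
eef_rot: [-180.0, -0.1, 0.2]
force: [-0.3, -0.7, 0.8]
gripper_width: 1.001
finger_force: 0.0
```

```bash
python3 - <<'E'
from h import *
s=robot.get_state();print(s["tcp_pos"],s["eef_rot"],s["time_s"])
p=capture("wrist");c=cv2.resize(p["image"],(800,500));cv2.imwrite("pics/w2.png",c[:,:,::-1])
for q,z in (("carrier",0),("gate_hinge",.068),("gate_edge",.068),("basket",.004),("basket_bail",.124),("basket_grip",.148)):
    for r in models.tip_of(p,q)[:6]: print(q,np.round(r["confidence"],2),np.round(r["centre"]),np.round(ray(p,r["centre"],z),3))
E
```

```text
[0.59943436 0.12342225 0.31013326] [-1.79984468e+02 -6.61141493e-02  2.25029068e-01] 5.4
carrier 0.22 [333. 226.] [0.273 0.293 0.   ]
gate_hinge 0.94 [207. 404.] [ 0.554 -0.006  0.068]
gate_hinge 0.47 [230.  30.] [0.516 0.538 0.068]
gate_hinge 0.32 [265. 215.] [0.46  0.273 0.068]
gate_edge 0.92 [140. 463.] [ 0.648 -0.075  0.068]
basket 0.67 [158. 314.] [0.614 0.123 0.004]
basket_bail 0.91 [170. 317.] [0.616 0.119 0.124]
basket_grip 0.85 [176. 314.] [0.615 0.123 0.148]
basket_grip 0.56 [168. 314.] [0.624 0.123 0.148]
```

View pics/w2.png

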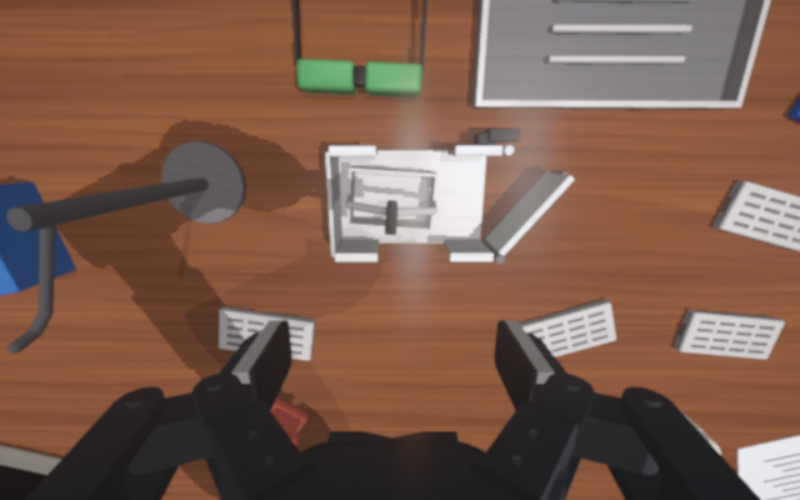

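Walls, grip and gate are all clear in this view; the grip is at (391,217) in the scaled picture. The carrier's long axis lies along world y, and the gate angle works out at about 0.63 rad. Next I grasp the basket.

Emit:
apply_moves(commands=[0,0,0,0.09,0,0.98,85,0,0,0,0.09,0,0.98,85,0,0,0,0.09,0,0.98,85,0,0,0,0.09,0,0.98,85,0,0,0,0.09,0,0.98,85,0,0,0,0.09,0,0.98,85,0,0,0,0.09,0,0.98,85,0,0,0,0.09,0,0.98,85,0,0,0,0.09,0,0.98,85,0,0,0,0,0,0,85])

```text
time_s: 6.75
tcp_pos: [0.614, 0.1229, 0.1298]
eef_rot: [179.9, 0.3, 0.2]
force: [0.4, -0.2, 0.4]
gripper_width: 0.991
finger_force: 0.0
```

Emit:
apply_moves(commands=[0,0,0,0,0,0,0,0,0,0,0,0,0,0,0,0,0,0,0,0,0,0,0,0,0,0,0,0,0,0,0,0,0,0,0,0,0,0,0,0,0,0,0,0,0,0,0,0,0,0,0,0,0,0,0,0], grip_force=60)

```text
time_s: 7.55
tcp_pos: [0.6159, 0.1235, 0.1332]
eef_rot: [-180.0, -0.0, 0.2]
force: [-1.0, 1.7, 2.4]
gripper_width: 0.111
finger_force: 62.5
```

```bash
python3 - <<'E'
from h import *
s=robot.get_state();print(s["tcp_pos"],s["eef_rot"],s["time_s"],s["gripper_width"]*85.4,s["finger_force"],s["force"])
p=capture("wrist");save(p,"w3")
E
```

```text
[0.61590598 0.12347867 0.13318605] [-1.79984664e+02 -2.45788998e-02  2.23462672e-01] 7.55 9.501876261390397 62.467392683029175 [-1.02811385  1.67321734  2.40798426]
```

View pics/w3.png

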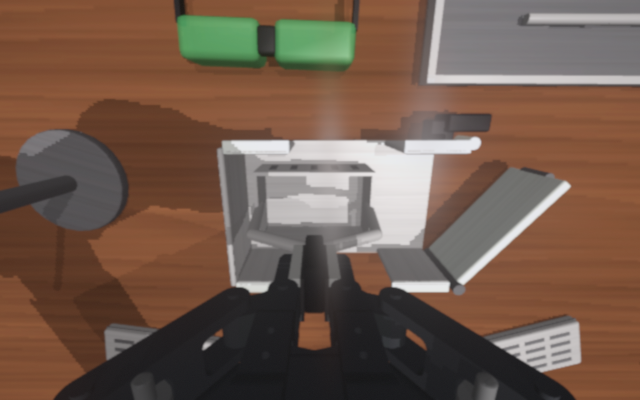

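The grip holds at 9.5 mm, matching the 10 mm plate. I'll lift and bring it in front of the hook.

Emit:
apply_moves(commands=[0,0,0,0,0,-0.7,0,0,0,0,0,0,-1,0,0,0,0,0,0,-1,0,0,0,0,0,0,-1,0,0,0,0,0,0,-1,0,0,0,0,0,0,-1,0,0,0,0,0,0,-1,0,0,0,0,0,0,-1,0,0,0,0,-0.5,0,-0.3,0,0,0,0,-0.8,0,0,0,0,0,0,-0.8,0,0,0,0,0,0,-0.8,0,0,0])

```text
time_s: 8.8
tcp_pos: [0.5562, 0.1229, 0.2914]
eef_rot: [180.0, 0.1, 0.2]
force: [-0.9, 0.9, -1.9]
gripper_width: 0.106
finger_force: 61.9
```

Emit:
apply_moves(commands=[0,0,0,-0.8,0,0,0,0,0,0,-0.8,0,0,0,0,0,0,-0.8,0,0,0,0,0,0,-0.8,0,0,0,0,0,0,-0.8,0,0,0,0,0,0,-0.8,-0.4,0,0,0,0,0,-0.4,-0.8,0,0,0,0,0,0,-0.8,0,0,0,0,0,0,-0.8,0,0,0,0,0,0,-0.8,0,0,0,0,0,0,-0.8,0,0,0,0,0,0,-0.8,0,0])

```text
time_s: 10.0
tcp_pos: [0.4536, 0.2281, 0.2925]
eef_rot: [180.0, 0.0, 0.2]
force: [-0.6, -0.3, -3.0]
gripper_width: 0.108
finger_force: 61.8
```

```bash
python3 - <<'E'
from h import *
s=robot.get_state();print(s["tcp_pos"],s["eef_rot"],s["time_s"],s["gripper_width"]*85.4,s["finger_force"],s["force"])
ps=[]
for n in ("wrist","scene","top"):
  p=capture(n);ps.append(p)
  for q,z in (("hook",0),("hook_seat",.219),("basket_bail",s["tcp_pos"][2]-.009)):
    for r in models.tip_of(p,q)[:2]: print(n,q,np.round(r["confidence"],2),np.round(r["centre"]),np.round(ray(p,r["centre"],z),3))
a=cv2.resize(ps[0]["image"],(500,312));b=cv2.resize(ps[1]["image"][180:360,380:560],(312,312))
cv2.imwrite("pics/w4.png",np.hstack([a,b[:,:300]])[:,:,::-1])
E
```

```text
[0.45360497 0.22813833 0.29246419] [1.79971203e+02 2.89444187e-02 2.13986261e-01] 10.0 9.185620695220035 61.804304122924805 [-0.57175544 -0.3457681  -3.00527704]
wrist hook 0.98 [ 34. 218.] [0.636 0.357 0.   ]
wrist hook_seat 0.67 [ 40. 102.] [0.579 0.371 0.219]
wrist basket_bail 0.66 [252. 317.] [0.455 0.226 0.283]
scene hook 0.56 [318. 450.] [0.631 0.358 0.   ]
scene hook_seat 0.91 [269. 488.] [0.57  0.377 0.219]
scene basket_bail 0.97 [193. 451.] [0.448 0.23  0.283]
scene basket_bail 0.56 [152. 310.] [ 0.495 -0.15   0.283]
top hook 0.56 [156. 192.] [0.63  0.353 0.   ]
top hook 0.47 [204. 217.] [0.467 0.259 0.   ]
top hook_seat 0.9 [157. 167.] [0.584 0.37  0.219]
top basket_bail 0.91 [196. 211.] [0.459 0.221 0.283]
```

View pics/w4.png

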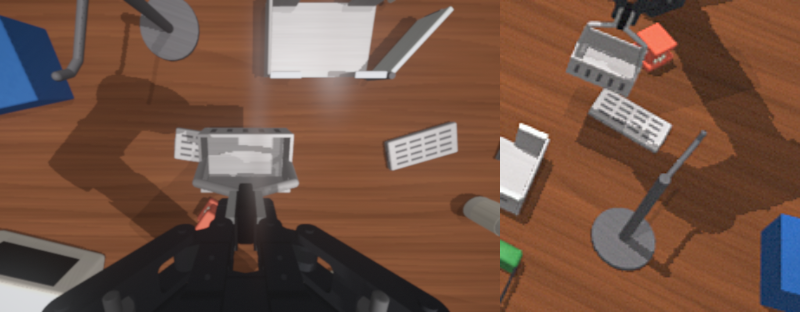

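The wrist picture (left, scaled 0.78) shows the rod from (82,5) to its bend at (77,66) and the tip at (58,76), with the basket hanging straight in the grip. I'll project these points to get the rod line.

```bash
python3 - <<'E'
from h import *
p=capture("wrist");k=1.28
for n,c,z in (("rodA",(83,5),.215),("rodmid",(81,35),.215),("bend",(77,66),.217),("tip",(58,76),.236)): print(n,np.round(ray(p,(c[1]*k,c[0]*k),z),3))
g=p["image"][:140,:200];cv2.imwrite("pics/w5.png",cv2.resize(g,None,fx=4,fy=4,interpolation=cv2.INTER_CUBIC)[:,:,::-1])
E
```

```text
rodA [0.6   0.365 0.215]
rodmid [0.577 0.372 0.215]
bend [0.552 0.38  0.217]
tip [0.542 0.384 0.236]
```

View pics/w5.png

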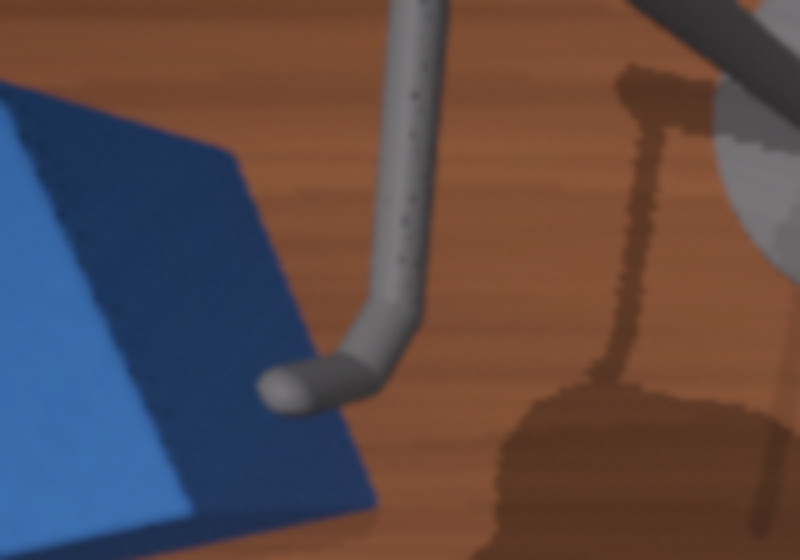

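Rod line: post at about (0.630, 0.358), direction about 17° off world x, tip at (0.542, 0.385), which agrees with the given 94 mm. I'll turn 17° and line up in front of the tip.

Emit:
apply_moves(commands=[0,0,1,0,0,0,0,0,0,1,0,0,0,0,0,0,0,0,-0.88,0.14,0,0,0,0,0,-0.88,0.14,0,0,0,0,0,-0.88,0.14,0,0,0,0,0,-0.88,0.14,0,0,0,0,0,-0.88,0.14,0,0,0,0,0,-0.88,0.14,0,0,0,0,0,-0.88,0.14,0,0,0,0,0,-0.88,0.14,0,0,0,0,0,-0.88,0.14,0,0,0,0,0,-0.88,0.14,0])

```text
time_s: 11.85
tcp_pos: [0.5051, 0.3969, 0.2638]
eef_rot: [180.0, 0.0, -16.9]
force: [0.3, 0.2, -2.4]
gripper_width: 0.101
finger_force: 63.6
```

Emit:
apply_moves(commands=[0,0,0,0,0,0,0,0,0,0,0,0,0,0,0,0,0,0,0,0,0])

```text
time_s: 12.15
tcp_pos: [0.5049, 0.395, 0.2649]
eef_rot: [180.0, -0.0, -17.0]
force: [0.5, 1.1, -1.4]
gripper_width: 0.103
finger_force: 63.6
```

```bash
python3 - <<'E'
from h import *
s=robot.get_state();print(s["tcp_pos"],s["eef_rot"],s["time_s"],s["gripper_width"]*85.4,s["finger_force"],s["force"])
p=capture("wrist")
for q,z in (("hook",0),("hook_seat",.219),("basket_bail",s["tcp_pos"][2]-.009)):
    for r in models.tip_of(p,q)[:2]: print(q,np.round(r["confidence"],2),np.round(r["centre"]),np.round(ray(p,r["centre"],z),3))
cv2.imwrite("pics/w6.png",p["image"][:,:,::-1])
E
```

```text
[0.50488191 0.39503955 0.26490888] [ 1.79990784e+02 -1.28153940e-02 -1.69600326e+01] 12.15 8.779500195111835 63.61490607261658 [ 0.51556518  1.09962205 -1.43286663]
hook 0.97 [ 69. 311.] [0.637 0.358 0.   ]
hook_seat 0.75 [117. 311.] [0.579 0.374 0.219]
basket_bail 0.76 [250. 316.] [0.507 0.393 0.256]
```

View pics/w6.png

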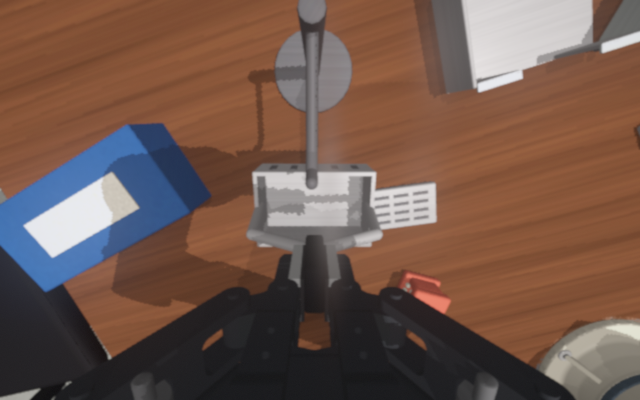

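The rod runs straight up the image at column 312, aligned with the grip. I'll advance 80 mm and lower.

Emit:
apply_moves(commands=[0,0,0,0.8,0,0,0,0,0,0,0.8,0,0,0,0,0,0,0.8,0,0,0,0,0,0,0.8,0,0,0,0,0,0,0.8,0,0,0,0,0,0,0,0,0,0,0,0,0,0,0,0.4,0,0,0,0,0,0,0.4,0,0,0,0,0,0,0.3,0,0,0,0,0,0,0.2,0,0,0,0,0,0,0.1,0,0,0,0,0,0,0,0])

```text
time_s: 13.55
tcp_pos: [0.5811, 0.3717, 0.2367]
eef_rot: [180.0, 0.0, -17.0]
force: [0.2, -0.4, -3.2]
gripper_width: 0.104
finger_force: 63.6
```

Emit:
apply_moves(commands=[0,0,0,0,0,0.1,0,0,0,0,0,0,0.1,0,0,0,0,0,0,0.1,0,0,0,0,0,0,0,0,0,0,0,0,0,0,0])

```text
time_s: 14.05
tcp_pos: [0.582, 0.3721, 0.2332]
eef_rot: [-179.8, -0.2, -17.0]
force: [-1.2, 0.0, 5.2]
gripper_width: 0.109
finger_force: 64.9
```

Emit:
apply_moves(commands=[0,0,0,0,0,-0.05,12,0,0,0,0,0,0,20,0,0,0,0,0,0,40,0,0,0,0,0,0,40,0,0,0,0,0,0,40,0,0,0,0,0,-0.3,45,0,0,0,0,0,-0.8,50,0,0,0,0,0,-1,70,0,0,0,0,0,-1,70,0,0,0,-0.4,0,-1,85,0,0,0,-0.8,0,-0.5,85,0,0,0,-0.8,0,0,85])

```text
time_s: 15.25
tcp_pos: [0.5427, 0.3839, 0.3257]
eef_rot: [-179.8, -0.1, -17.0]
force: [0.1, 0.5, -0.9]
gripper_width: 0.997
finger_force: 0.0
```

Emit:
apply_moves(commands=[0,0,0,-1,0,0,85,0,0,0,-1,0,0,85,0,0,0,-1,0,0,85,0,0,0,-1,0,0,85,0,0,0,-0.5,0,0,85,0,0,0,0,0,0,85,0,0,0,0,0,0,85])

```text
time_s: 15.95
tcp_pos: [0.457, 0.4096, 0.324]
eef_rot: [180.0, -0.0, -17.0]
force: [-0.3, -0.0, -0.5]
gripper_width: 0.993
finger_force: 0.0
```

```bash
python3 - <<'E'
from h import *
s=robot.get_state();print(s["tcp_pos"],s["eef_rot"],s["time_s"])
p=capture("wrist");q=capture("scene")
for r in models.tip_of(p,"cassette0"): print(np.round(r["confidence"],2),np.round(r["centre"]),np.round(ray(p,r["centre"],0),3))
for n in("basket","basket_bail"): 
  for r in models.tip_of(q,n)[:1]:print(n,np.round(ray(q,r["centre"],.103 if n=="basket" else .223),3))
cv2.imwrite("pics/w7.png",np.hstack([cv2.resize(p["image"],(480,300)),cv2.resize(q["image"][180:360,380:560],(300,300))])[:,:,::-1])
E
```

```text
[0.45703456 0.40955334 0.32395652] [ 1.79998639e+02 -9.72673375e-03 -1.69550181e+01] 15.95
basket [0.586 0.379 0.103]
basket_bail [0.581 0.362 0.223]
```

View pics/w7.png

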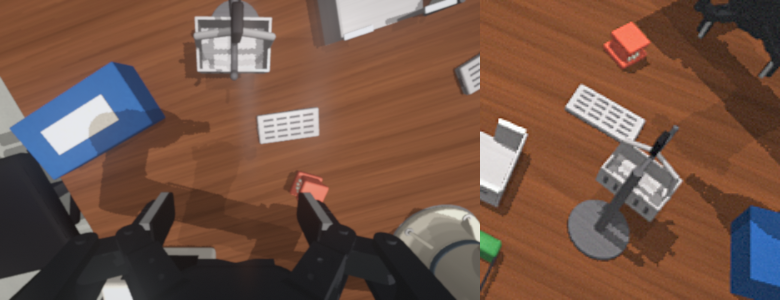

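The basket hangs by its bail on the rod. Next is the cassette at (288,125), beside the jaw model; I turn to yaw −90 and look.

Emit:
apply_moves(commands=[0,0,1,0,0,0,85,0,0,1,0,0,0,85,0,0,1,0,0,0,85,0,0,1,0,0,0,85,0,0,1,0,0,0,85,0,0,1,0,0,0,85,0,0,1,0,0,0,85,0,0,1,0,0,0,85,0,0,0.5,0,0,0,85,0,0,0,0.5,0.4,0.9,85,0,0,0,0.5,0.4,0.9,85,0,0,0,0.5,0.4,0.9,85])

```text
time_s: 17.4
tcp_pos: [0.4331, 0.3791, 0.269]
eef_rot: [180.0, -0.0, -90.1]
force: [0.7, 1.0, 0.3]
gripper_width: 0.996
finger_force: 0.0
```

Emit:
apply_moves(commands=[0,0,0,0,0,0.9,85,0,0,0,0,0,0,85,0,0,0,0,0,0,85])

```text
time_s: 17.7
tcp_pos: [0.4335, 0.3795, 0.2522]
eef_rot: [-180.0, -0.0, -90.1]
force: [-0.4, 0.0, 1.0]
gripper_width: 0.993
finger_force: 0.0
```

```bash
cat >> h.py <<'E'
def rays(p,uv,z):
    R=np.array(p["R"]);o=-R.T@np.array(p["t"])
    d=np.c_[(uv[:,0]-p["cx"])/p["fx"],(uv[:,1]-p["cy"])/p["fy"],np.ones(len(uv))]@R
    return o[:2]+d[:,:2]*((z-o[2])/d[:,2])[:,None]
def cass(p,z=.014,vmin=130,tol=14):
    h=cv2.cvtColor(p["image"],cv2.COLOR_RGB2HSV)
    m=((h[:,:,1]<45)&(h[:,:,2]>vmin)).astype(np.uint8)*255
    m=cv2.morphologyEx(m,cv2.MORPH_CLOSE,np.ones((9,9)))
    out=[]
    for c in cv2.findContours(m,cv2.RETR_EXTERNAL,cv2.CHAIN_APPROX_NONE)[0]:
        if len(c)<60: continue
        w=rays(p,c[:,0,:].astype(float),z)*1000
        (x,y),(a,b),g=cv2.minAreaRect(w.astype(np.float32))
        if a<b: a,b,g=b,a,g+90
        g=(g+90)%180-90
        if abs(a-130)<tol and abs(b-62)<tol: out.append(np.round([x,y,g,a,b],1))
    return out
E
python3 - <<'E'
from h import *
s=robot.get_state();print(s["tcp_pos"],s["eef_rot"],s["time_s"])
p=capture("wrist");print(cass(p),cass(p,vmin=170)); save(p,"w8")
for r in models.boxes_of(p,"cassette0"): print(r)
E
```

```text
[0.43348106 0.37949872 0.25224045] [-1.79981452e+02 -2.88859216e-02 -9.00511998e+01] 17.7
[array([422.3, 301.3,  81.3, 130.7,  62.3])] [array([422.3, 301.3,  81.3, 130.7,  62.3])]
{'extent': [296.7, 57.2, 57.2, 110.8], 'confidence': 0.73}
```

View pics/w8.png

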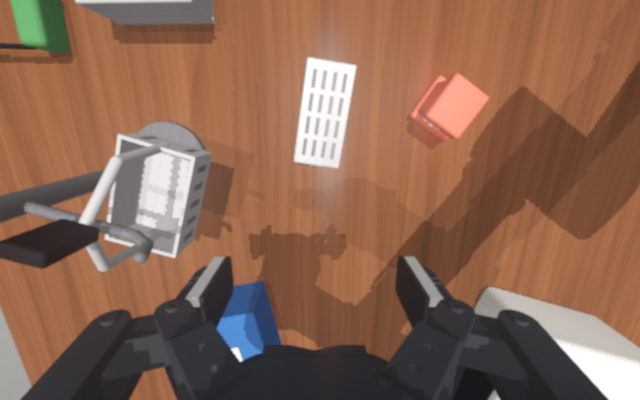

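The measured rectangle is 130.7×62.3 mm at (0.4223, 0.3013), angle 81.3°, and it matches the white cassette at (326,112). I'll align over it and descend.

Emit:
apply_moves(commands=[0,0,1,0,0,0,85,0,0,0,1,0,0,85,0,0,0,1,0,0.5,85,0,0,0,1,0,1,85,0,0,0,0.95,0,1,85,0,0,0,0,0,1,85,0,0,0,0,0,1,85,0,0,0,0,0,1,85,0,0,0,0,0,1,85,0,0,0,0,0,1,85,0,0,0,0,0,1,85,0,0,0,0,0,0.8,74])

```text
time_s: 19.0
tcp_pos: [0.4217, 0.3022, 0.0657]
eef_rot: [-180.0, 0.0, -98.6]
force: [0.1, 0.8, -0.2]
gripper_width: 0.87
finger_force: 0.0
```

Emit:
apply_moves(commands=[0,0,0,0,0,0.8,74,0,0,0,0,0,0.8,74,0,0,0,0,0,0.6,74,0,0,0,0,0,0.4,74,0,0,0,0,0,0.3,74,0,0,0,0,0,0,74,0,0,0,0,0,0,74])

```text
time_s: 19.7
tcp_pos: [0.4215, 0.3018, 0.0083]
eef_rot: [-180.0, 0.0, -98.6]
force: [-0.6, 0.3, 0.0]
gripper_width: 0.866
finger_force: 0.0
```

```bash
python3 - <<'E'
from h import *
s=robot.get_state();print(s["tcp_pos"],s["eef_rot"],s["time_s"],s["gripper_width"]*85.4)
p=capture("wrist");print(cass(p));c=cv2.resize(p["image"],(560,350));
q=capture("scene");cv2.imwrite("pics/w9.png",np.hstack([c,cv2.resize(q["image"][200:300,400:500],(240,350))])[:,:,::-1])
E
```

```text
[0.42150029 0.30183582 0.00832947] [-1.79968818e+02  3.30991615e-02 -9.86144685e+01] 19.7 73.92046664432468
[array([421.4, 296.6,  81.1, 123.1,  60.7])]
```

View pics/w9.png

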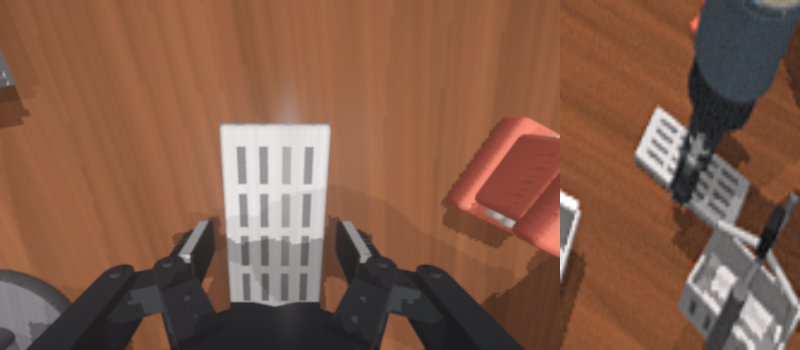

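The fingers straddle the cassette, centred at image column 275 of 560. I'll lower by small steps, watching the force.

Emit:
apply_moves(commands=[0,0,0,0,0,0.15,70,0,0,0,0,0,0.15,70,0,0,0,0,0,0.1,70,0,0,0,0,0,0,70,0,0,0,0,0,0,70])

```text
time_s: 20.3
tcp_pos: [0.4211, 0.3015, -0.0002]
eef_rot: [180.0, -0.0, -98.6]
force: [-0.2, 0.4, -0.1]
gripper_width: 0.815
finger_force: 0.0
```

Emit:
apply_moves(commands=[0,0,0,0,0,0.05,68,0,0,0,0,0,0.05,68,0,0,0,0,0,0,68])

```text
time_s: 20.6
tcp_pos: [0.4211, 0.3014, -0.0022]
eef_rot: [180.0, -0.0, -98.6]
force: [1.1, 0.4, -0.5]
gripper_width: 0.794
finger_force: 0.0
```

Emit:
apply_moves(commands=[0,0,0,0,0,0,50,0,0,0,0,0,0,50,0,0,0,0,0,0,50,0,0,0,0,0,0,50,0,0,0,0,0,0,50], grip_force=60)

```text
time_s: 21.1
tcp_pos: [0.4214, 0.3016, -0.0016]
eef_rot: [-180.0, 0.0, -98.6]
force: [-1.2, -0.9, 5.3]
gripper_width: 0.703
finger_force: 65.6
```

Emit:
apply_moves(commands=[0,0,0,0,0,-0.5,50,0,0,0,0,0,-0.8,50,0,0,0,0,0,-1,50,0,0,0,0,0,-1,50,0,0,0,0,0,-1,50,0,0,0,0,0,-1,50,0,0,0,0,0,-1,50,0,0,0,0,0,-1,50,0,0,0,0,0,-1,50,0,0,0,0,0,-0.5,50])

```text
time_s: 22.1
tcp_pos: [0.4215, 0.3019, 0.1758]
eef_rot: [-179.9, 0.1, -98.6]
force: [-0.2, 0.2, -1.3]
gripper_width: 0.709
finger_force: 65.4
```

```bash
python3 - <<'E'
from h import *
s=robot.get_state();print(s["tcp_pos"],s["eef_rot"],s["time_s"],s["gripper_width"]*85.4,s["finger_force"],s["force"])
p=capture("top");
a=cv2.resize(p["image"][120:200,220:330],(800,582));cv2.imwrite("pics/t2.png",a[:,:,::-1])
p=capture("wrist");z=s["tcp_pos"][2]+.016; print(cass(p,z))
E
```

```text
[0.42149988 0.30189162 0.17582454] [-1.79923876e+02  1.17986957e-01 -9.86175191e+01] 22.1 60.591292192036626 65.4097580909729 [-0.20997499  0.17928427 -1.25835851]
[]
```

```bash
python3 - <<'E'
from h import *
from scipy.optimize import least_squares
p=capture("wrist")
# camera pose in tool frame from present state -> rebuild for picture w2
from scipy.spatial.transform import Rotation as Ro
s=robot.get_state();T=Ro.from_euler('xyz',s["eef_rot"],degrees=True).as_matrix()
Rc=np.array(p["R"]);o=-Rc.T@np.array(p["t"]);Rct=Rc@T;ot=T.T@(o-s["tcp_pos"])
T2=Ro.from_euler('xyz',[-179.984,-.066,.225],degrees=True).as_matrix();R2=Rct@T2.T
o2=np.array([.59943,.12342,.31013])+T2@ot
P=dict(p);P["R"]=R2;P["t"]=-R2@o2
pts=[((268,209),(.095,.058)),((400,209.5),(-.102,.058)),((262,118),(.095,-.058)),((408,120),(-.095,-.058))]
m=np.array([rays(P,np.array([a],float),.068)[0] for a,_ in pts]);print(np.round(m,4))
b=np.array([q for _,q in pts])
f=lambda v:(np.c_[v[0]+np.cos(v[2])*b[:,0]-np.sin(v[2])*b[:,1],v[1]+np.sin(v[2])*b[:,0]+np.cos(v[2])*b[:,1]]-m).ravel()
r=least_squares(f,[.613,.097,1.57]);print(r.x,np.degrees(r.x[2]),np.round(r.fun*1000,1))
p=capture("top");q=capture("scene")
for P,n in((p,"t"),(q,"s")):
  for k,z in(("carrier",0),("gate_hinge",.068),("gate_edge",.068)):
    for r in models.tip_of(P,k)[:1]:print(n,k,round(r["confidence"],2),np.round(ray(P,r["centre"],z),3))
a=cv2.resize(p["image"][120:200,220:330],(560,407));cv2.imwrite("pics/t2.png",a[:,:,::-1])
E
```

```text
[[0.5488 0.191 ]
 [0.549  0.0015]
 [0.6737 0.1933]
 [0.6721 0.0029]]
[0.61089443 0.0989159  1.56404066] 89.61292894577309 [ 4.8  3.3  3.2 -4.2 -4.1  0.2 -3.8  0.7]
t carrier 0.75 [0.613 0.1   0.   ]
t gate_hinge 0.42 [0.554 0.    0.068]
t gate_edge 0.63 [ 0.646 -0.076  0.068]
s carrier 0.86 [0.613 0.107 0.   ]
s gate_hinge 0.8 [ 0.555 -0.001  0.068]
s gate_edge 0.64 [ 0.641 -0.076  0.068]
```

View pics/t2.png

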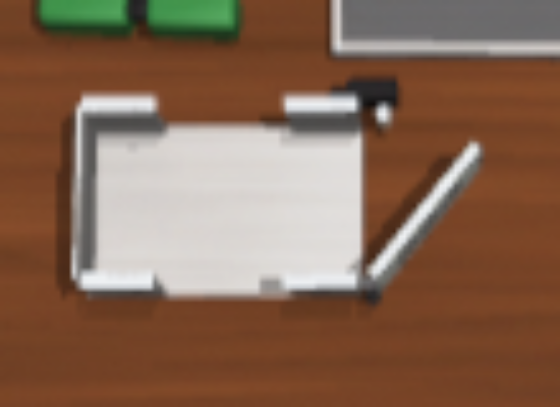

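The carrier is clear from above and fits centre (0.612, 0.099) with yaw about 90°; the gate is open at lower right. I'm carrying the first cassette over.

Emit:
apply_moves(commands=[0,0,-0.95,0.2,-0.2,0,50,0,0,0,0.8,-0.8,0,50,0,0,0,0.9,-0.9,0,50,0,0,0,1,-0.9,0,50,0,0,0,1,-0.9,0,50,0,0,0,1,-0.9,0,50,0,0,0,1,-0.9,0,50,0,0,0,1,-0.9,0,50,0,0,0,1,-0.9,0,50,0,0,0,1,-0.9,0,50,0,0,0,0.9,-0.9,0,50,0,0,0,0.3,-0.5,0,50])

```text
time_s: 23.85
tcp_pos: [0.6119, 0.0957, 0.1734]
eef_rot: [180.0, -0.0, -90.6]
force: [0.1, -0.7, -1.8]
gripper_width: 0.707
finger_force: 65.4
```

Emit:
apply_moves(commands=[0,0,0,0,0,0,50,0,0,0,0,0,0,50])

```text
time_s: 24.05
tcp_pos: [0.6106, 0.0979, 0.1735]
eef_rot: [180.0, 0.0, -90.5]
force: [0.8, 0.4, -2.2]
gripper_width: 0.707
finger_force: 65.4
```

Emit:
apply_moves(commands=[0,0,0,-0.05,-0.05,1,50,0,0,0,0,0,1,50,0,0,0,0,0,1,50,0,0,0,0,0,1,50,0,0,0,0,0,1,50,0,0,0,0,0,1,50,0,0,0,0,0,0.8,50,0,0,0,0,0,0.6,50,0,0,0,0,0,0.4,50,0,0,0,0,0,0.3,50,0,0,0,0,0,0.2,50,0,0,0,0,0,0,50])

```text
time_s: 25.25
tcp_pos: [0.6118, 0.0985, 0.0077]
eef_rot: [180.0, -0.0, -90.5]
force: [-0.2, 0.5, -1.4]
gripper_width: 0.703
finger_force: 65.4
```

Emit:
apply_moves(commands=[0,0,0,0,0,0.1,50,0,0,0,0,0,0,50])

```text
time_s: 25.45
tcp_pos: [0.6121, 0.0985, 0.0061]
eef_rot: [-180.0, 0.0, -90.5]
force: [0.4, -0.3, -2.2]
gripper_width: 0.705
finger_force: 65.4
```

Emit:
apply_moves(commands=[0,0,0,0,0,0.1,50,0,0,0,0,0,0.05,50,0,0,0,0,0,0,50])

```text
time_s: 25.75
tcp_pos: [0.6118, 0.0984, 0.0027]
eef_rot: [180.0, -0.0, -90.5]
force: [-0.3, -0.2, -1.5]
gripper_width: 0.704
finger_force: 65.4
```

Emit:
apply_moves(commands=[0,0,0,0,0,0,66,0,0,0,0,0,0,70,0,0,0,0,0,0,70,0,0,0,0,0,-0.5,70,0,0,0,0,0,-1,70,0,0,0,0,0,-1,70,0,0,0,0,0,-1,70,0,0,0,0,0,-1,85,0,0,0,0,0,-1,85,0,0,0,0,0,-1,85,0,0,0,0,0,-1,85,0,0,0,0,0,-1,85])

```text
time_s: 26.95
tcp_pos: [0.6119, 0.0984, 0.1748]
eef_rot: [-179.9, 0.0, -90.5]
force: [-0.0, 0.3, 0.1]
gripper_width: 0.998
finger_force: 0.0
```

Emit:
apply_moves(commands=[0,0,0,0,0,-1,85,0,0,0,0,0,-1,85,0,0,0,0,0,-1,85,0,0,0,0,0.4,-0.5,85,0,0,0,0,0.9,0,85,0,0,0,0,0.9,0,85,0,0,0,0.5,0.9,0,85,0,0,0,0.9,0.9,0,85,0,0,0,0.9,0.9,0,85,0,0,0,0.9,0.9,0,85,0,0,0,0.9,0.9,0,85,0,0,0,0.9,0.9,0,85])

```text
time_s: 28.15
tcp_pos: [0.4575, -0.0011, 0.2429]
eef_rot: [-180.0, 0.0, -90.5]
force: [-0.4, -0.4, 0.6]
gripper_width: 0.995
finger_force: 0.0
```

Emit:
apply_moves(commands=[0,0,0,0.9,0.4,0,85,0,0,0,0.9,0,0,85,0,0,0,0,0,0,85,0,0,0,0,0,0,85])

```text
time_s: 28.55
tcp_pos: [0.4504, -0.0363, 0.243]
eef_rot: [-180.0, 0.0, -90.5]
force: [0.7, 0.4, -0.8]
gripper_width: 0.993
finger_force: 0.0
```

```bash
python3 - <<'E'
from h import *
s=robot.get_state();print(s["tcp_pos"],s["eef_rot"],s["time_s"],s["gripper_width"]*85.4)
p=capture("wrist");print(cass(p));save(p,"w10")
q=capture("scene");print(cass(q),cass(q,.018))
q=capture("top");print(cass(q),cass(q,.018))
E
```

```text
[ 0.45036771 -0.03625888  0.24296916] [-1.79987433e+02  2.17277539e-02 -9.05056825e+01] 28.55 84.84213936242314
[array([ 426.6, -121.5,  -71.7,  130.3,   62.4])]
[array([ 590. , -361.8,   75.3,  130.9,   62.1]), array([ 425. , -121.1,  -72.1,  130. ,   63.7]), array([ 422.4, -351.7,   84.1,  129.6,   63.9])] [array([ 592. , -359.7,   75.3,  130.4,   61.9]), array([ 427.6, -119.9,  -72.1,  129.5,   63.5]), array([ 425. , -349.7,   84.1,  129.1,   63.6])]
[array([ 425. , -351.2,   84.8,  128.2,   62.8]), array([ 429.1, -120.1,  -72. ,  128.8,   65.7]), array([ 593. , -361.3,   75.4,  127.8,   62.5]), array([612.2, 421.7,  72.7, 122.8,  73.5])] [array([ 424.7, -350.5,   84.8,  127.9,   62.7]), array([ 428.8, -120. ,  -72. ,  128.5,   65.5]), array([ 592.2, -360.5,   75.4,  127.5,   62.3]), array([611.4, 420.5,  72.7, 122.5,  73.3])]
```

The wrist picture gives cassette B at (0.4266, −0.1215), angle −71.7°, size 130.3×62.4; the scene and top cameras agree.

Emit:
apply_moves(commands=[0,0,-1,0,0,0,85,0,0,-1,0,0,0,85,0,0,-0.19,0,0,0,85,0,0,0,0.92,0.62,0.3,85,0,0,0,0.92,0.62,0.8,85,0,0,0,0.92,0.62,1,85,0,0,0,0.91,0.61,1,85,0,0,0,0,0,1,85,0,0,0,0,0,1,85,0,0,0,0,0,1,85,0,0,0,0,0,1,85,0,0,0,0,0,1,85])

```text
time_s: 29.9
tcp_pos: [0.4272, -0.1212, 0.0801]
eef_rot: [-180.0, -0.0, -71.8]
force: [-0.2, -0.2, -0.1]
gripper_width: 0.998
finger_force: 0.0
```

Emit:
apply_moves(commands=[0,0,0,0,0,1,80,0,0,0,0,0,1,76,0,0,0,0,0,0.8,72,0,0,0,0,0,0,72,0,0,0,0,0,0,72])

```text
time_s: 30.4
tcp_pos: [0.4274, -0.1214, 0.0252]
eef_rot: [180.0, -0.0, -71.7]
force: [0.9, -0.6, 0.3]
gripper_width: 0.843
finger_force: 0.0
```

```bash
python3 - <<'E'
from h import *
s=robot.get_state();print(s["tcp_pos"],s["eef_rot"],s["time_s"],s["gripper_width"]*85.4)
E
```

```text
[ 0.42737194 -0.12137034  0.02518034] [ 1.79979440e+02 -1.44899097e-02 -7.16895756e+01] 30.4 71.95760423943095
```

Emit:
apply_moves(commands=[0,0,0,0,0,0.6,70,0,0,0,0,0,0.4,70,0,0,0,0,0,0.22,70,0,0,0,0,0,0.1,70,0,0,0,0,0,0,70,0,0,0,0,0,0,50,0,0,0,0,0,0,50,0,0,0,0,0,0,50,0,0,0,0,0,0,50,0,0,0,0,0,0,50])

```text
time_s: 31.4
tcp_pos: [0.4274, -0.1216, -0.0007]
eef_rot: [-180.0, -0.0, -71.6]
force: [-1.8, 1.2, 5.7]
gripper_width: 0.707
finger_force: 65.4
```

Emit:
apply_moves(commands=[0,0,0,0,0,-0.5,50,0,0,0,0,0,-0.8,50,0,0,0,0,0,-1,50,0,0,0,0,0,-1,50,0,0,0,0,0,-1,50,0,0,0,0,0,-1,50,0,0,0,0,0,-1,50,0,0,0,0,0,-1,50,0,0,0,0,0,-1,50,0,0,0.95,0,0,-0.5,50,0,0,1,0,0,0,50,0,0,0.23,0,0,0,50])

```text
time_s: 32.6
tcp_pos: [0.4271, -0.1214, 0.1755]
eef_rot: [-179.9, 0.0, -90.7]
force: [0.3, 0.6, -0.8]
gripper_width: 0.707
finger_force: 65.1
```

```bash
python3 - <<'E'
from h import *
s=robot.get_state();print(s["tcp_pos"],s["eef_rot"],s["time_s"],s["gripper_width"]*85.4)
E
```

```text
[ 0.42705284 -0.1214032   0.17554946] [-1.79917620e+02  2.13728369e-02 -9.06507159e+01] 32.6 60.41555602259042
```

Emit:
apply_moves(commands=[0,0,0,-0.5,-0.4,0,50,0,0,0,-1,-0.8,0,50,0,0,0,-1,-0.8,0,50,0,0,0,-1,-0.8,0,50,0,0,0,-1,-0.8,0,50,0,0,0,-1,-0.8,0,50,0,0,0,-1,-0.8,0,50,0,0,0,-1,-0.8,0,50,0,0,0,-1,-0.8,0,50,0,0,0,-1,-0.8,0,50,0,0,0,-1,-0.8,0,50,0,0,0,-0.58,-0.75,0,50])

```text
time_s: 33.8
tcp_pos: [0.6121, 0.1011, 0.1744]
eef_rot: [180.0, 0.0, -90.2]
force: [0.5, -0.6, -1.0]
gripper_width: 0.709
finger_force: 65.1
```

Emit:
apply_moves(commands=[0,0,0,0,0,0,50,0,0,0,0,0,0,50,0,0,0,0,0,0,50])

```text
time_s: 34.1
tcp_pos: [0.6112, 0.0988, 0.1747]
eef_rot: [180.0, -0.0, -90.4]
force: [-0.2, -0.3, -1.6]
gripper_width: 0.704
finger_force: 65.1
```

```bash
python3 - <<'E'
from h import *
s=robot.get_state();print(s["tcp_pos"],s["eef_rot"],s["time_s"],s["gripper_width"]*85.4)
E
```

```text
[0.61115462 0.09882518 0.17467009] [ 1.79991367e+02 -4.06812088e-03 -9.03573147e+01] 34.1 60.150924942855035
```

Emit:
apply_moves(commands=[0,0,0,0.02,-0.04,1,50,0,0,0,0,0,1,50,0,0,0,0,0,1,50,0,0,0,0,0,1,50,0,0,0,0,0,1,50,0,0,0,0,0,1,50,0,0,0,0,0,0.7,50,0,0,0,0,0,0.5,50,0,0,0,0,0,0.3,50,0,0,0,0,0,0.15,50,0,0,0,0,0,0,50,0,0,0,0,0,0,50])

```text
time_s: 35.3
tcp_pos: [0.6128, 0.0986, 0.0222]
eef_rot: [-179.9, 0.0, -90.4]
force: [0.1, -0.5, -0.7]
gripper_width: 0.705
finger_force: 65.2
```

Emit:
apply_moves(commands=[0,0,0,0,0,0.1,50,0,0,0,0,0,0.08,50,0,0,0,0,0,0,50,0,0,0,0,0,0,50])

```text
time_s: 35.7
tcp_pos: [0.6123, 0.0985, 0.0179]
eef_rot: [180.0, -0.0, -90.4]
force: [-0.3, -1.3, -1.3]
gripper_width: 0.706
finger_force: 65.2
```

Emit:
apply_moves(commands=[0,0,0,0,0,0.05,50,0,0,0,0,0,0,66,0,0,0,0,0,0,70,0,0,0,0,0,0,70,0,0,0,0,0,-0.5,70,0,0,0,0,0,-1,70,0,0,0,0,0,-1,70,0,0,0,0,0,-1,85,0,0,0,0,0,-1,85,0,0,0,0,0,-1,85,0,0,0,0,0,-1,85,0,0,0,0,0,-1,85])

```text
time_s: 36.9
tcp_pos: [0.6123, 0.0984, 0.1687]
eef_rot: [-179.9, 0.0, -90.4]
force: [-0.4, -0.8, -0.8]
gripper_width: 0.992
finger_force: 0.0
```

Emit:
apply_moves(commands=[0,0,0,0,0,-1,85,0,0,0,0,0,-1,85,0,0,0,0,0,-1,85,0,0,0,0.4,0,-0.8,85,0,0,0,0.9,0.4,0,85,0,0,0,0.9,0.4,0,85,0,0,0,0.9,0.4,0,85,0,0,0,0.9,0.5,0,85,0,0,0,0.9,0.5,0,85,0,0,0,0.9,0.5,0,85,0,0,0,0.9,0.5,0,85,0,0,0,0.9,0.5,0,85])

```text
time_s: 38.1
tcp_pos: [0.5364, -0.0544, 0.243]
eef_rot: [-180.0, 0.0, -90.4]
force: [-0.4, -1.1, 0.6]
gripper_width: 0.994
finger_force: 0.0
```

Emit:
apply_moves(commands=[0,0,0,0.9,0.5,0,85,0,0,0,0.9,0.5,0,85,0,0,0,0.9,0.5,0,85,0,0,0,0.9,0.5,0,85,0,0,0,0.9,0.5,0,85,0,0,0,0.9,0.5,0,85,0,0,0,0.9,0.5,0,85,0,0,0,0.9,0.5,0,85,0,0,0,0.9,0.5,0,85,0,0,0,0.9,0.5,0,85,0,0,0,0.9,0.5,0,85,0,0,0,0.8,0,0,85])

```text
time_s: 39.3
tcp_pos: [0.4243, -0.2676, 0.2433]
eef_rot: [-180.0, -0.0, -90.4]
force: [0.4, 1.0, 1.1]
gripper_width: 0.993
finger_force: 0.0
```

Emit:
apply_moves(commands=[0,0,0,0,0,0,85,0,0,0,0,0,0,85,0,0,0,0,0,0,85])

```text
time_s: 39.6
tcp_pos: [0.4258, -0.266, 0.2429]
eef_rot: [-180.0, 0.0, -90.4]
force: [0.6, 0.0, -0.3]
gripper_width: 0.994
finger_force: 0.0
```

```bash
python3 - <<'E'
from h import *
s=robot.get_state();print(s["tcp_pos"],s["eef_rot"],s["time_s"],s["gripper_width"]*85.4)
p=capture("wrist");print(cass(p))
q=capture("scene");print(cass(q)); save(q,"s3")
q=capture("top");print(cass(q));save(q,"t3")
E
```

```text
[ 0.42576975 -0.26602787  0.24288334] [-1.79997921e+02  9.90683521e-03 -9.03592893e+01] 39.6 84.8846422627016
[array([ 256.6, -268.6,  -26.4,  126.6,   66.1]), array([ 423.6, -352.2,   84.5,  130.3,   62. ]), array([ 590.6, -362.4,   75.3,  129.8,   62.1])]
[array([ 590.4, -361.9,   75.3,  130.9,   62.9]), array([ 423.5, -351.9,   84.7,  129.7,   65.4])]
[array([612.2, 421.1,  73.1, 121.4,  74.6])]
```

Cassette C is at (0.4236, −0.3522), angle 84.5°. The other hit, at x 0.257, is the bottle.

Emit:
apply_moves(commands=[0,0,0.6,0,0,0,85,0,0,0,0.86,-0.06,0.3,85,0,0,0,0.86,-0.06,0.8,85,0,0,0,0.86,-0.06,1,85,0,0,0,0.86,-0.06,1,85,0,0,0,0.86,-0.06,1,85,0,0,0,0,0,1,85,0,0,0,0,0,1,85,0,0,0,0,0,1,85,0,0,0,0,0,1,85,0,0,0,0,0,1,80,0,0,0,0,0,1,76])

```text
time_s: 40.95
tcp_pos: [0.4239, -0.3521, 0.0402]
eef_rot: [-180.0, -0.0, -95.5]
force: [-0.3, -0.1, -0.3]
gripper_width: 0.89
finger_force: 0.0
```

Emit:
apply_moves(commands=[0,0,0,0,0,0.8,72,0,0,0,0,0,0,72,0,0,0,0,0,0,72])

```text
time_s: 41.25
tcp_pos: [0.424, -0.3524, 0.0253]
eef_rot: [180.0, -0.0, -95.5]
force: [-0.4, 0.2, -0.0]
gripper_width: 0.843
finger_force: 0.0
```

```bash
python3 - <<'E'
from h import *
s=robot.get_state();print(s["tcp_pos"],s["eef_rot"],s["time_s"],s["gripper_width"]*85.4)
E
```

```text
[ 0.42395562 -0.35241269  0.02526697] [ 1.79993406e+02 -2.00317350e-02 -9.54808734e+01] 41.25 72.01152585459727
```

Same grasp as before; I turn back to −90.4 during the lift (wz −0.6).

Emit:
apply_moves(commands=[0,0,0,0,0,0.6,70,0,0,0,0,0,0.4,70,0,0,0,0,0,0.22,70,0,0,0,0,0,0.1,70,0,0,0,0,0,0,70,0,0,0,0,0,0,50,0,0,0,0,0,0,50,0,0,0,0,0,0,50,0,0,0,0,0,0,50,0,0,0,0,0,0,50])

```text
time_s: 42.25
tcp_pos: [0.424, -0.3527, -0.0009]
eef_rot: [-179.9, -0.0, -95.5]
force: [-0.2, 1.0, 5.9]
gripper_width: 0.705
finger_force: 66.0
```

Emit:
apply_moves(commands=[0,0,0,0,0,-0.5,50,0,0,0,0,0,-0.8,50,0,0,0,0,0,-1,50,0,0,0,0,0,-1,50,0,0,0,0,0,-1,50,0,0,0,0,0,-1,50,0,0,0,0,0,-1,50,0,0,0,0,0,-1,50,0,0,0,0,0,-1,50,0,0,-0.59,0,0,-0.5,50,0,0,0,0,0,0,50])

```text
time_s: 43.35
tcp_pos: [0.4242, -0.3527, 0.1761]
eef_rot: [-179.8, -0.1, -90.4]
force: [0.1, -0.4, -1.8]
gripper_width: 0.703
finger_force: 65.3
```

```bash
python3 - <<'E'
from h import *
s=robot.get_state();print(s["tcp_pos"],s["eef_rot"],s["time_s"],s["gripper_width"]*85.4)
E
```

```text
[ 0.4241743  -0.35272233  0.17612489] [-1.79849950e+02 -6.55707186e-02 -9.04093011e+01] 43.35 60.05137436762543
```

Emit:
apply_moves(commands=[0,0,0,-0.54,-0.28,0,50,0,0,0,-0.96,-0.39,0,50,0,0,0,-0.96,-0.39,0,50,0,0,0,-0.96,-0.39,0,50,0,0,0,-0.96,-0.39,0,50,0,0,0,-0.96,-0.39,0,50,0,0,0,-0.96,-0.39,0,50,0,0,0,-0.96,-0.39,0,50,0,0,0,-0.96,-0.39,0,50,0,0,0,-0.96,-0.39,0,50,0,0,0,-0.96,-0.39,0,50,0,0,0,-0.96,-0.39,0,50])

```text
time_s: 44.55
tcp_pos: [0.5163, -0.1296, 0.1732]
eef_rot: [179.9, 0.0, -90.6]
force: [-0.0, 0.1, -1.3]
gripper_width: 0.702
finger_force: 65.3
```

Emit:
apply_moves(commands=[0,0,0,-0.96,-0.39,0,50,0,0,0,-0.96,-0.39,0,50,0,0,0,-0.96,-0.39,0,50,0,0,0,-0.96,-0.39,0,50,0,0,0,-0.96,-0.39,0,50,0,0,0,-0.96,-0.39,0,50,0,0,0,-0.96,-0.39,0,50,0,0,0,-0.96,-0.39,0,50,0,0,0,-0.96,-0.39,0,50,0,0,0,-0.96,-0.39,0,50,0,0,0,-0.96,-0.39,0,50,0,0,0,-0.96,-0.39,0,50])

```text
time_s: 45.75
tcp_pos: [0.6128, 0.1001, 0.1744]
eef_rot: [180.0, -0.0, -90.5]
force: [-0.3, 0.1, -1.7]
gripper_width: 0.706
finger_force: 65.3
```

Emit:
apply_moves(commands=[0,0,0,0,0,0,50,0,0,0,0,0,0,50,0,0,0,0,0,0,50])

```text
time_s: 46.05
tcp_pos: [0.6122, 0.0982, 0.1745]
eef_rot: [180.0, -0.0, -90.5]
force: [-1.4, -0.4, -2.1]
gripper_width: 0.703
finger_force: 65.3
```

```bash
python3 - <<'E'
from h import *
s=robot.get_state();print(s["tcp_pos"],s["eef_rot"],s["time_s"],s["gripper_width"]*85.4)
E
```

```text
[0.61221593 0.09823415 0.17452007] [ 1.79994465e+02 -1.10819862e-02 -9.04795583e+01] 46.05 60.07531277063114
```

Emit:
apply_moves(commands=[0,0,0,0,0,1,50,0,0,0,0,0,1,50,0,0,0,0,0,1,50,0,0,0,0,0,1,50,0,0,0,0,0,1,50,0,0,0,0,0,0.8,50,0,0,0,0,0,0.6,50,0,0,0,0,0,0.3,50,0,0,0,0,0,0.2,50,0,0,0,0,0,0.1,50,0,0,0,0,0,0,50,0,0,0,0,0,0,50])

```text
time_s: 47.25
tcp_pos: [0.6127, 0.0986, 0.0351]
eef_rot: [-179.9, 0.0, -90.5]
force: [-0.6, 0.1, -1.2]
gripper_width: 0.702
finger_force: 65.3
```

Emit:
apply_moves(commands=[0,0,0,0,0,0.08,50,0,0,0,0,0,0.05,50,0,0,0,0,0,0,50,0,0,0,0,0,0,50])

```text
time_s: 47.65
tcp_pos: [0.6122, 0.0984, 0.0319]
eef_rot: [180.0, -0.0, -90.5]
force: [-0.0, 0.9, -1.6]
gripper_width: 0.705
finger_force: 65.3
```

Emit:
apply_moves(commands=[0,0,0,0,0,0.02,50,0,0,0,0,0,0,66,0,0,0,0,0,0,70,0,0,0,0,0,0,70,0,0,0,0,0,-0.5,70,0,0,0,0,0,-1,70,0,0,0,0,0,-1,70,0,0,0,0,0,-1,85,0,0,0,0,0,-1,85,0,0,0,0,0,-1,85,0,0,0,0,0,-1,85,0,0,0,0,0,-1,85])

```text
time_s: 48.85
tcp_pos: [0.6123, 0.0983, 0.1834]
eef_rot: [-179.9, 0.0, -90.5]
force: [-0.1, 0.4, -0.2]
gripper_width: 0.993
finger_force: 0.0
```

Emit:
apply_moves(commands=[0,0,0,0,0,-1,85,0,0,0,0,0,-1,85,0,0,0,0,0,-1,85,0,0,0,0.4,0,-0.2,85,0,0,0,0.9,0,0,85,0,0,0,0.9,0,0,85,0,0,0,0.9,0,0,85,0,0,0,0.9,0,0,85,0,0,0,0.9,0,0,85,0,0,0,0.9,0,0,85,0,0,0,0.9,0,0,85,0,0,0,0.9,0,0,85])

```text
time_s: 50.05
tcp_pos: [0.611, -0.0551, 0.2455]
eef_rot: [-180.0, -0.0, -90.5]
force: [0.4, 0.8, -0.4]
gripper_width: 0.993
finger_force: 0.0
```

Emit:
apply_moves(commands=[0,0,0,0.9,0.1,0,85,0,0,0,0.9,0.1,0,85,0,0,0,0.9,0.1,0,85,0,0,0,0.9,0.1,0,85,0,0,0,0.9,0.1,0,85,0,0,0,0.9,0.1,0,85,0,0,0,0.9,0,0,85,0,0,0,0.9,0,0,85,0,0,0,0.9,0,0,85,0,0,0,0.9,0,0,85,0,0,0,0.9,0,0,85,0,0,0,0.8,0,0,85])

```text
time_s: 51.25
tcp_pos: [0.5973, -0.2691, 0.2454]
eef_rot: [180.0, -0.0, -90.5]
force: [2.0, 0.0, -1.5]
gripper_width: 0.999
finger_force: 0.0
```

Emit:
apply_moves(commands=[0,0,0,0,0,0,85,0,0,0,0,0,0,85,0,0,0,0,0,0,85])

```text
time_s: 51.55
tcp_pos: [0.5974, -0.2671, 0.2455]
eef_rot: [-180.0, 0.0, -90.4]
force: [-0.1, -0.1, 0.3]
gripper_width: 0.997
finger_force: 0.0
```

```bash
python3 - <<'E'
from h import *
s=robot.get_state();print(s["tcp_pos"],s["eef_rot"],s["time_s"],s["gripper_width"]*85.4)
p=capture("wrist");print(cass(p))
q=capture("scene");print(cass(q))
q=capture("top");print(cass(q),cass(q,z=.046,tol=25))
E
```

```text
[ 0.59743568 -0.26708312  0.24553627] [-1.79992310e+02  1.06067462e-02 -9.04326633e+01] 51.55 85.10657404250865
[array([ 591.8, -362.2,   75.4,  130.5,   62.5])]
[array([ 590.4, -361.7,   75.3,  130.4,   62.9])]
[array([ 592.6, -362.5,   76. ,  125.2,   61.9]), array([611.9, 421.2,  72.7, 121.6,  73.3])] [array([556. , 697.6, -78.4, 142.3,  51.1]), array([ 586.9, -356.7,   76. ,  122.7,   60.7]), array([605.8, 411.4,  72.7, 119.2,  71.9])]
```

Cassette D is at (0.5918, −0.3622), angle 75.4°, and all three cameras agree.

Emit:
apply_moves(commands=[0,0,1,0,0,0,85,0,0,0.65,0,0,0,85,0,0,0,0.93,-0.19,0.8,85,0,0,0,0.93,-0.19,1,85,0,0,0,0.93,-0.19,1,85,0,0,0,0.94,-0.19,1,85,0,0,0,0.94,-0.18,1,85,0,0,0,0,0,1,85,0,0,0,0,0,1,85,0,0,0,0,0,1,85,0,0,0,0,0,1,85,0,0,0,0,0,0.8,80])

```text
time_s: 52.9
tcp_pos: [0.5917, -0.3619, 0.0523]
eef_rot: [179.9, 0.0, -104.6]
force: [-0.5, 0.1, 1.0]
gripper_width: 0.939
finger_force: 0.0
```

Emit:
apply_moves(commands=[0,0,0,0,0,0.8,76,0,0,0,0,0,0.6,72,0,0,0,0,0,0,72,0,0,0,0,0,0,72])

```text
time_s: 53.3
tcp_pos: [0.5922, -0.3626, 0.026]
eef_rot: [-180.0, -0.0, -104.6]
force: [0.1, -0.2, 0.0]
gripper_width: 0.842
finger_force: 0.0
```

```bash
python3 - <<'E'
from h import *
s=robot.get_state();print(s["tcp_pos"],s["eef_rot"],s["time_s"],s["gripper_width"]*85.4)
E
```

```text
[ 0.59220252 -0.36259105  0.02596192] [-1.79978771e+02 -2.33554720e-02 -1.04613890e+02] 53.3 71.9251741154122
```

Emit:
apply_moves(commands=[0,0,0,0,0,0.6,70,0,0,0,0,0,0.4,70,0,0,0,0,0,0.25,70,0,0,0,0,0,0.1,70,0,0,0,0,0,0,70,0,0,0,0,0,0,50,0,0,0,0,0,0,50,0,0,0,0,0,0,50,0,0,0,0,0,0,50,0,0,0,0,0,0,50])

```text
time_s: 54.3
tcp_pos: [0.5924, -0.3627, -0.0008]
eef_rot: [-179.9, -0.0, -104.6]
force: [0.8, 1.3, 4.4]
gripper_width: 0.705
finger_force: 67.1
```

Emit:
apply_moves(commands=[0,0,0,0,0,-0.5,50,0,0,0,0,0,-0.8,50,0,0,0,0,0,-1,50,0,0,0,0,0,-1,50,0,0,0,0,0,-1,50,0,0,0,0,0,-1,50,0,0,0,0,0,-1,50,0,0,0,0,0,-1,50,0,0,0,0,0,-1,50,0,0,-1,0,0,-0.5,50,0,0,-0.65,0,0,0,50,0,0,0,0,0,0,50])

```text
time_s: 55.5
tcp_pos: [0.5916, -0.3624, 0.1744]
eef_rot: [180.0, 0.0, -90.4]
force: [-0.3, 0.6, -2.6]
gripper_width: 0.701
finger_force: 66.4
```

```bash
python3 - <<'E'
from h import *
s=robot.get_state();print(s["tcp_pos"],s["eef_rot"],s["time_s"],s["gripper_width"]*85.4)
E
```

```text
[ 0.59162996 -0.36236884  0.1744216 ] [ 1.79976665e+02  3.88040765e-02 -9.04230435e+01] 55.5 59.89531617873429
```

Emit:
apply_moves(commands=[0,0,0,-0.96,-0.04,0,50,0,0,0,-0.96,-0.04,0,50,0,0,0,-0.96,-0.04,0,50,0,0,0,-0.96,-0.04,0,50,0,0,0,-0.96,-0.04,0,50,0,0,0,-0.96,-0.04,0,50,0,0,0,-0.96,-0.04,0,50,0,0,0,-0.96,-0.04,0,50,0,0,0,-0.96,-0.04,0,50,0,0,0,-0.96,-0.04,0,50,0,0,0,-0.96,-0.04,0,50,0,0,0,-0.96,-0.04,0,50])

```text
time_s: 56.7
tcp_pos: [0.6032, -0.1306, 0.1746]
eef_rot: [-180.0, 0.0, -90.5]
force: [1.0, -0.1, -1.5]
gripper_width: 0.712
finger_force: 66.4
```

Emit:
apply_moves(commands=[0,0,0,-0.96,-0.04,0,50,0,0,0,-0.96,-0.04,0,50,0,0,0,-0.96,-0.04,0,50,0,0,0,-0.96,-0.04,0,50,0,0,0,-0.96,-0.04,0,50,0,0,0,-0.96,-0.04,0,50,0,0,0,-0.96,-0.04,0,50,0,0,0,-0.96,-0.04,0,50,0,0,0,-0.96,-0.04,0,50,0,0,0,-0.96,-0.04,0,50,0,0,0,-0.96,0,0,50,0,0,0,-0.96,0,0,50])

```text
time_s: 57.9
tcp_pos: [0.613, 0.0997, 0.1745]
eef_rot: [-180.0, 0.0, -90.5]
force: [0.3, -0.3, -0.8]
gripper_width: 0.705
finger_force: 66.4
```

Emit:
apply_moves(commands=[0,0,0,0,0,0,50,0,0,0,0,0,0,50,0,0,0,0,0,0,50,0,0,0,0,0,0,50])

```text
time_s: 58.3
tcp_pos: [0.6132, 0.0976, 0.1745]
eef_rot: [180.0, -0.0, -90.5]
force: [-0.1, 1.0, -1.5]
gripper_width: 0.702
finger_force: 66.4
```

```bash
python3 - <<'E'
from h import *
s=robot.get_state();print(s["tcp_pos"],s["eef_rot"],s["time_s"],s["gripper_width"]*85.4)
E
```

```text
[0.61319085 0.09756011 0.17453135] [ 1.79998168e+02 -7.34356694e-03 -9.05042252e+01] 58.3 59.957137447184
```

Emit:
apply_moves(commands=[0,0,0,-0.04,0.04,1,50,0,0,0,0,0,1,50,0,0,0,0,0,1,50,0,0,0,0,0,1,50,0,0,0,0,0,0.8,50,0,0,0,0,0,0.6,50,0,0,0,0,0,0.4,50,0,0,0,0,0,0.3,50,0,0,0,0,0,0.1,50,0,0,0,0,0,0.1,50,0,0,0,0,0,0,50,0,0,0,0,0,0,50])

```text
time_s: 59.5
tcp_pos: [0.6127, 0.099, 0.049]
eef_rot: [-180.0, 0.0, -90.5]
force: [-0.4, 0.4, -2.5]
gripper_width: 0.703
finger_force: 66.4
```

Emit:
apply_moves(commands=[0,0,0,0,0,0.08,50,0,0,0,0,0,0.05,50,0,0,0,0,0,0,50,0,0,0,0,0,0,50])

```text
time_s: 59.9
tcp_pos: [0.6124, 0.0989, 0.0459]
eef_rot: [180.0, -0.0, -90.5]
force: [-0.4, -0.0, -1.3]
gripper_width: 0.702
finger_force: 66.4
```

Emit:
apply_moves(commands=[0,0,0,0,0,0.02,50,0,0,0,0,0,0,66,0,0,0,0,0,0,70,0,0,0,0,0,0,70,0,0,0,0,0,-0.5,70,0,0,0,0,0,-1,70,0,0,0,0,0,-1,70,0,0,0,0,0,-1,85,0,0,0,0,0,-1,85,0,0,0,0,0,-1,85,0,0,0,0,0,-1,85,0,0,0,0,0,-1,85])

```text
time_s: 61.1
tcp_pos: [0.6124, 0.0988, 0.1975]
eef_rot: [-179.9, 0.0, -90.5]
force: [0.5, 0.1, -0.1]
gripper_width: 0.996
finger_force: 0.0
```

Emit:
apply_moves(commands=[0,0,0,0,0,-1,85,0,0,0,0,0,-1,85,0,0,0,0,0,-1,85,0,0,0,-0.5,0,0,85,0,0,0,-0.8,0,0,85,0,0,0,-0.8,0,0,85,0,0,0,-0.8,0,0,85,0,0,0,0,0,0,85,0,0,0,0,0,0,85])

```text
time_s: 62.0
tcp_pos: [0.6126, 0.1578, 0.2548]
eef_rot: [179.9, -0.0, -90.4]
force: [-0.0, -0.6, 0.4]
gripper_width: 0.995
finger_force: 0.0
```

```bash
python3 - <<'E'
from h import *
s=robot.get_state();print(s["tcp_pos"],s["eef_rot"],s["time_s"],s["gripper_width"]*85.4)
p=capture("wrist");print(cass(p,.06),cass(p,.06,vmin=200));q=capture("scene")
for k in("gate_hinge","gate_edge"):
  for P in(p,q):
    for r in models.tip_of(P,k)[:1]:print(k,round(r["confidence"],2),np.round(ray(P,r["centre"],.068),3))
cv2.imwrite("pics/w11.png",np.hstack([cv2.resize(p["image"],(480,300)),cv2.resize(q["image"][200:340,300:500],(320,300))])[:,:,::-1])
E
```

```text
[0.61262498 0.15779827 0.25482597] [ 1.79940634e+02 -3.98366532e-02 -9.03795476e+01] 62.0 85.01248317927742
[] []
gate_hinge 0.8 [ 0.554 -0.001  0.068]
gate_hinge 0.87 [ 0.55  -0.008  0.068]
gate_edge 0.56 [ 0.641 -0.075  0.068]
```

View pics/w11.png

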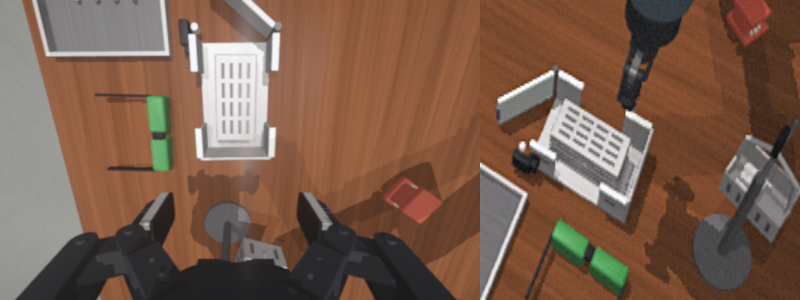

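The pile stands square in the carrier at about (236,97), the gate is open at top right, and the basket is still hanging. Now I push the gate from outside with closed fingers.

Emit:
apply_moves(commands=[0,0,0,0.9,0,0,0,0,0,0,0.9,0,0,0,0,0,0,0.9,0,0,0,0,0,0,0.9,0,0,0,0,0,0,0.9,0,0,0,0,0,0,0.9,0,0,0,0,0,0,0.9,0,0,0,0,0,0,0.9,0,0,0,0,0,0,0.9,0,0,0,0,0,0,0.9,0,0,0,0,0,0,0.9,0,0,0,0,0,0,0.9,0,0,0])

```text
time_s: 63.5
tcp_pos: [0.6111, -0.0606, 0.2554]
eef_rot: [180.0, -0.0, -90.5]
force: [0.3, -0.1, -0.2]
gripper_width: 0.003
finger_force: 0.0
```

Emit:
apply_moves(commands=[0,0,0,0.9,-0.1,0,0,0,0,0,0.9,-0.1,0,0,0,0,0,0.9,0,0,0,0,0,0,0.9,0,0,0,0,0,0,0,0,0,0,0,0,0,0,0,0,0])

```text
time_s: 64.1
tcp_pos: [0.6145, -0.1318, 0.2554]
eef_rot: [180.0, 0.0, -90.5]
force: [0.3, -0.2, 0.7]
gripper_width: -0.0
finger_force: 0.0
```

```bash
python3 - <<'E'
from h import *
s=robot.get_state();print(s["tcp_pos"],s["eef_rot"],s["time_s"],s["gripper_width"]*85.4)
E
```

```text
[ 0.61447497 -0.1318192   0.2554014 ] [ 1.79998340e+02  1.07042700e-02 -9.05117144e+01] 64.1 -0.030498171367686323
```

Emit:
apply_moves(commands=[0,0,0,0,-0.1,1,0,0,0,0,0,0,1,0,0,0,0,0,0,1,0,0,0,0,0,0,1,0,0,0,0,0,0,1,0,0,0,0,0,0,1,0,0,0,0,0,0,1,0,0,0,0,0,0,1,0,0,0,0,0,0,1,0,0,0,0,0,0,1,0,0,0,0,0,0,0.7,0,0,0,0,0,0,0,0])

```text
time_s: 65.3
tcp_pos: [0.615, -0.1304, 0.0392]
eef_rot: [179.7, 0.0, -90.4]
force: [-0.2, -0.8, 0.1]
gripper_width: -0.001
finger_force: 0.0
```

Emit:
apply_moves(commands=[0,0,0,-0.4,0,0,0,0,0,0,-0.4,0,0,0,0,0,0,-0.4,0,0,0,0,0,0,-0.4,0,0,0,0,0,0,-0.4,0,0,0,0,0,0,-0.4,0,0,0,0,0,0,-0.4,0,0,0,0,0,0,-0.4,0,0,0,0,0,0,-0.4,0,0,0,0,0,0,-0.4,0,0,0])

```text
time_s: 66.3
tcp_pos: [0.6172, -0.0507, 0.0415]
eef_rot: [180.0, -0.0, -90.5]
force: [-0.1, -0.9, 0.4]
gripper_width: -0.003
finger_force: 0.4
```

Emit:
apply_moves(commands=[0,0,0,-0.3,0,0,0,0,0,0,-0.3,0,0,0,0,0,0,-0.3,0,0,0,0,0,0,-0.2,0,0,0,0,0,0,-0.2,0,0,0,0,0,0,-0.1,0,0,0])

```text
time_s: 66.9
tcp_pos: [0.6174, -0.0228, 0.0415]
eef_rot: [180.0, 0.0, -90.4]
force: [0.3, -0.5, -0.5]
gripper_width: -0.0
finger_force: 0.3
```

Emit:
apply_moves(commands=[0,0,0,-0.1,0,0,0,0,0,0,-0.1,0,0,0,0,0,0,-0.1,0,0,0,0,0,0,0,0,0,0])

```text
time_s: 67.3
tcp_pos: [0.6174, -0.0213, 0.0416]
eef_rot: [179.9, -0.3, -90.5]
force: [2.7, -14.3, -2.1]
gripper_width: -0.003
finger_force: 7.0
```

Emit:
apply_moves(commands=[0,0,0,-0.1,0,0,0,0,0,0,0,0,0,0,0,0,0,0,0,0,0])

```text
time_s: 67.6
tcp_pos: [0.6177, -0.0181, 0.0416]
eef_rot: [180.0, -0.2, -90.5]
force: [3.5, -7.2, -2.0]
gripper_width: 0.001
finger_force: 3.7
```

```bash
python3 - <<'E'
from h import *
s=robot.get_state();print(s["tcp_pos"],s["force"])
for n in("scene","top"):
  P=capture(n)
  for k in("gate_hinge","gate_edge"):
    for r in models.tip_of(P,k)[:1]:print(n,k,round(r["confidence"],2),np.round(ray(P,r["centre"],.068),3))
E
```

```text
[ 0.61769822 -0.01809174  0.04158009] [ 3.50587511 -7.18431784 -1.98890068]
scene gate_hinge 0.67 [ 0.545 -0.009  0.068]
scene gate_edge 0.71 [ 0.655 -0.016  0.068]
top gate_hinge 0.52 [0.614 0.413 0.068]
top gate_edge 0.38 [0.268 0.278 0.068]
```

Passing the catch: the force peaked at 14 N and then dropped. I'll push on until it's firmly stopped.

Emit:
apply_moves(commands=[0,0,0,-0.1,0,0,0,0,0,0,0,0,0,0,0,0,0,0,0,0,0])

```text
time_s: 68.2
tcp_pos: [0.6175, -0.0132, 0.0415]
eef_rot: [-180.0, -0.0, -90.4]
force: [1.9, -3.3, -0.8]
gripper_width: 0.001
finger_force: 1.6
```

Emit:
apply_moves(commands=[0,0,0,-0.1,0,0,0,0,0,0,0,0,0,0,0,0,0,0,0,0,0])

```text
time_s: 68.5
tcp_pos: [0.6175, -0.0131, 0.0415]
eef_rot: [180.0, -0.2, -90.5]
force: [3.4, -9.7, -1.8]
gripper_width: -0.003
finger_force: 4.8
```

Emit:
apply_moves(commands=[0,0,0,-0.05,0,0,0,0,0,0,0,0,0,0,0,0,0,0,0,0,0])

```text
time_s: 68.8
tcp_pos: [0.6175, -0.013, 0.0415]
eef_rot: [180.0, -0.2, -90.5]
force: [4.7, -12.9, -2.4]
gripper_width: 0.0
finger_force: 6.3
```

Emit:
apply_moves(commands=[0,0,0,0.2,0,0,0,0,0,0,0.5,0,0,0,0,0,0,1,0,0,0,0,0,0,1,0,0,0,0,0,0,1,0,0,0,0,0,0,1,0,-0.5,0,0,0,0,0.5,0,-1,0,0,0,0,0,0,-1,0,0,0,0,0,0,-1,0,0,0,0,0,0,-1,0,0,0,0,0,0,-1,0,0,0,0,0,0,-1,0])

```text
time_s: 70.0
tcp_pos: [0.6164, -0.1137, 0.1722]
eef_rot: [180.0, 0.1, -90.4]
force: [0.8, 0.1, 0.4]
gripper_width: -0.003
finger_force: 0.0
```

Emit:
apply_moves(commands=[0,0,0,0.9,0.5,-0.8,0,0,0,0,0.9,0.5,-0.8,0,0,0,0,0.9,0.5,-0.8,0,0,0,0,0.9,0.5,-0.5,0,0,0,0,0.5,0.5,0,0,0,0,0,0,0,0,0,0,0,0,0,0,0,0])

```text
time_s: 70.7
tcp_pos: [0.5656, -0.1953, 0.2287]
eef_rot: [179.9, 0.1, -90.5]
force: [0.1, -0.5, -1.3]
gripper_width: -0.001
finger_force: 0.0
```

```bash
python3 - <<'E'
from h import *
s=robot.get_state();print(s["tcp_pos"],s["force"],s["time_s"])
q=capture("scene");p=capture("top")
for k in("gate_hinge","gate_edge"):
  for P in(q,p):
    for r in models.tip_of(P,k)[:1]:print(k,round(r["confidence"],2),np.round(ray(P,r["centre"],.068),3))
cv2.imwrite("pics/f1.png",np.hstack([cv2.resize(q["image"][200:340,300:500],(429,300)),cv2.resize(p["image"][120:200,220:320],(370,300))])[:,:,::-1])
E
```

```text
[ 0.56557914 -0.19531336  0.22865841] [ 0.13863048 -0.50934501 -1.2783646 ] 70.7
gate_hinge 0.49 [0.558 0.003 0.068]
gate_edge 0.53 [ 0.66  -0.005  0.068]
```

View pics/f1.png

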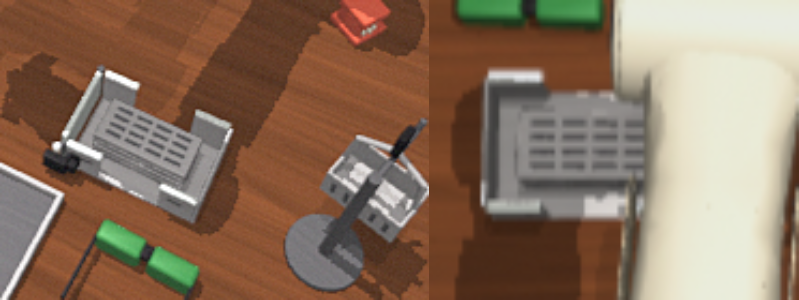

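The gate sits shut against the carrier end at (85,100), the pile is square, and the basket is hanging. I'm handing in.

```bash
python3 -c "
from rig import robot
print(robot.close_job())"
```

```text
the job is handed in; nothing more can be done
None
```

I handed the job in at about 71 s, but no verdict came back: the basket hangs on the hook, all four cassettes found are in one square pile in the carrier, and the gate is pushed shut past its catch.

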